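Crumb tray back into the toaster, then start the toast

ROBOT

A 7-joint arm with a two-finger parallel gripper is mounted at the origin on the work surface. World frame = base frame: x ahead of the robot, y to its left, z up, the work surface at z = 0. Lengths are in mm, angles in rad, forces in N, time in s.
With the tool pointing down it reaches from about 350 to 900 mm from the base axis. Payload 19.9 kg.
Tool frame: the origin (TCP) lies midway between the tips of the shut fingers; the grasp point (between the pads) lies robot.grip_depth behind it (robot.grip_depth is the distance from the TCP to the grasp point, in mm); y points along the fingers, z is the direction in which the jaws open and shut, and the axes are right-handed (so a half turn about y gives the same grasp; the last joint's range is limited). The gripper opens to 85 mm and grips with 20 to 120 N. Pads are 22 mm wide; open, the fingers measure 114 mm over their backs; the gripper's body (76 mm by 85 mm) begins 54 mm behind the grasp point. The pads swing forward as they close: fully open they stand 13 mm farther back than shut.
Start: joints at [-1.244, 0.417, -0.01, 1.614, 0.005, 1.111, -0.053], TCP at [225.299, 582.96, 231.26] pointing down, gripper open.
Joint ranges: [-2.81, 2.81], [-0.39, 2.02], [-1.27, 1.25], [0.06, 2.57], [-1.19, 4.33], [0.19, 2], [-2.82, 2.82]. Speed limits (rad/s): [1.89, 1.89, 2.39, 2.39, 3.01, 3.01, 3.01].

INTERFACE

Orientations are given as a unit quaternion [x, y, z, w].
In Python, from station import robot gives the robot as it stands.
- The arm moves only by the tool play_rows, never from a script. Its argument "targets" is a list of rows, each a list of 3 entries, a list of its own where there are three numbers: the opening, from -1 (shut) to 1 (fully open), then the shift along the tool's x, y, z each as a share of 30 mm, from -1 to 1, then the turn, a rotation vector about the tool's x, y, z each as a share of 90 degrees, from -1 to 1. In form: [[claw, [dx, dy, dz], [ax, ay, az]], ...]. A call has 1 to 20 rows; each row shifts and turns the commanded pose from where the row before left it, along the tool's axes as they then stand; what a row does not reach is not made up. A row lasts 1/12 s, in which the tool goes at most 41.7 mm and 7.16 degrees, less where a joint would pass 70% of its speed; a pose out of reach is approached as far as the arm can. A call with a number of a shift or a turn outside -1 to 1 is refused whole. A call with a gripper value outside its range is refused whole. The fingers move at their own pace and stop on an object; "squeeze" is the grip in N (left out, the last holds). Time passes only in rows, so rows that do not move let the fingers close. It gives the time, the measured TCP pose, the force and the opening at its end, in the units of the state.
- robot.get_state(): the state, without advancing time (a new reading comes with each control period).
- robot.read_camera(name): name is "scene" or "top" or "wrist"; returns a dict with "image" (420x560x3 uint8, blue, green, red), "depth" (420x560 float32, mm along the optical axis (not along the pixel's ray), 0 where there is no reading), "fx", "fy", "cx", "cy" (pixels), "rvec" (rotation vector, rad) and "tvec" (3), from world to camera coordinates, as OpenCV has them; the wrist camera has in their place "mount" (4x4, takes a point from camera to tool coordinates, whose origin is the TCP and whose axes are the tool frame's). Camera axes: x right, y down, z forward; pixel columns grow to the right and rows downward; lengths in mm; the calibration is good to about 2 mm. A picture is of the moment at which its call begins: read the wrist's pose just before it.
- robot.job_done(): hands the job in, once; it reports no verdict.
The state is a dict: "time_s": time; "joint_positions": joint angles; "dq": joint speeds; "tau": joint torques, N m; "eef_pos": TCP position; "eef_rot": TCP orientation; "contact_force": force on the tool from outside, world axes, zero at the start; "torque": the same for the moment, N m; "grip_width": opening from 0.0 (shut) to 1.0 (fully open).
Only numpy, scipy, OpenCV 4.12 (cv2) and the standard library are available. Lean on these libraries where they do the work, as an engineer would, in place of code of your own. Each camera call takes 0.05 s, during which the arm holds its last target.

TASK

The toaster's crumb tray has been emptied and left on the worktop, and a jam jar stands in front of the tray's slot. Move the jar aside and leave it standing on the worktop (do not drop it), slide the crumb tray fully home in its slot, and only then push the toaster's lever all the way down to lower the bread. Leave the mug, the pepper mill and the butter dish where they stand.

Things in the scene. Friction and masses are not known exactly. Their poses are not given: they have to be found in the camera images.
- toaster: white two-slice toaster, fixed: 265 mm long (its x), 164 wide (y), 182 high; two bread slices stick out up to 23 mm above. Origin: centre of its underside, on the worktop. Its front is the flat upright end face at x = -132.5 mm; it carries the lever knob and, below, the tray slot. A dial (30 mm across, 75 mm up, at y = +50 mm) and two small buttons above it stand 10 mm and 4 mm proud of the face.
- tray_slot (a point): middle of the mouth of the toaster's crumb-tray slot, in the plane of the front face, on the slot's floor, 12 mm above the worktop. x points level into the toaster, y across the slot, z up. The slot is 104 mm wide and 11 mm high (12 to 23 mm above the worktop), with small bevels round the mouth, and deeper than the tray. The tray slides in it with light friction and no catch.
- tray_pan (a point): the loose crumb tray (150 to 225 g), lying right way up on the worktop: a shallow open steel pan 165 mm long (x), 100 wide (y), 8 high; its nose (+x end) narrows to 88 over the last 18 mm. At its -x end is an upright white front plate 112 wide, 4 thick, 32 high. Point: middle of the pan, 4 mm above its underside. It goes in nose first and is home when the plate meets the toaster's front face.
- tray_grip (a point): centre of the tray's grip, a white block that stands out from the middle of the front plate, away from the pan: 32 mm long (x), 20 wide (y), 30 high (4 to 34 mm above the tray's underside). The point is 102.5 mm behind the middle of the pan and 19 mm above the underside; x points to the nose, z up. With the tray home it is 20 mm outside the toaster's face and 31 mm above the worktop.
- lever (a joint): travel of the toaster's lever: 0 m is up (bread raised), 0.045 m is all the way down, against a stop. It takes about 4 to 6 N and stays where it is left.
- lever_top (a point): middle of the top of the lever knob, which is 44 mm wide (toaster's y), 28 mm deep (from 8 to 36 mm outside the front face) and 16 mm high. It is straight above the tray slot, 165 mm above the worktop when up and 120 mm when down. Axes as those of the tray slot.
- jar_mid (a point): centre, half-way up, of the closed glass jam jar with a steel lid: 60 mm diameter, 92 mm high, 0.3 to 0.5 kg, standing upright on the worktop in front of the tray slot
- mug_mid (a point): bystander: centre, half-way up, of a white mug, 80 mm diameter, 95 mm high, with a handle that sticks out about 35 mm towards its +y
- mill_mid (a point): bystander: centre, half-way up, of a turned wooden pepper mill, 58 mm diameter, 185 mm high, standing upright
- dish_mid (a point): bystander: centre, half-way up, of a white covered butter dish, 88 mm (its x) by 140 mm (its y), 72 mm high
Not all that is in view belongs to the job. Of the things that look like the part that bears tray_pan, take the one that is farthest to the robot's left at the start.

How it is judged (in metres and radians):
On the way:
1. the crumb tray is home in its slot, its front plate within 4 mm of the toaster, with the lever still up (x of tray_grip in the frame of tray_slot above -0.0245 m and z of tray_grip in the frame of tray_slot between 0.014 and 0.026 m and angle between the x axis of tray_grip and the x axis of tray_slot, either way round below 0.08 rad and value of joint lever below 0.02 m), for 0.2 s.
At the end, for the whole second after the job is handed in: The crumb tray is in its slot with its front plate within 4 mm of the toaster's face, the lever is down to within 4 mm of its stop, the jar stands upright on the worktop at least 30 mm from where it was, and the mug, mill and butter dish are within 20 mm of where they were (x of tray_grip in the frame of tray_slot above -0.0245 m and y of tray_grip in the frame of tray_slot between -0.006 and 0.006 m and z of tray_grip in the frame of tray_slot between 0.014 and 0.026 m and angle between the x axis of tray_grip and the x axis of tray_slot, either way round below 0.08 rad and value of joint lever above 0.041 m and height (world z) of jar_mid between 0.04 and 0.052 m and angle between jar_mid's own z axis and vertical below 0.1 rad and distance of jar_mid from where it was at the start of the episode above 0.03 m and distance of each of mug_mid, mill_mid, dish_mid from where it was at the start of the episode below 0.02 m); the robot touches nothing.
It fails at once if the lever is pushed down (more than 20 mm) while the crumb tray is not home (value of joint lever above 0.02 m and x of tray_grip in the frame of tray_slot below -0.028 m).
It fails at once if the jar is tipped over (angle between jar_mid's own z axis and vertical above 0.6 rad).
It fails at once if the jar is dropped (it falls more than about 25 mm out of the fingers) (linear speed of jar above 0.7 m/s and contact force between jar and the fingers below 0.1 N).
It fails at once if the mug, the pepper mill or the butter dish is pushed away (more than 20 mm) or tipped (distance of any of mug_mid, mill_mid, dish_mid from where it was at the start of the episode above 0.02 m or angle between any of mug_mid, mill_mid, dish_mid's own z axis and vertical above 0.4 rad).
It also fails if it takes over 72 s, if anything falls off the work surface, if the arm or the gripper's body presses on something with over 40 N, if the wrist force passes 120 N, or if a joint passes its speed limit or range.

## Working session

There is one attempt and no reset: what is moved stays moved. The work goes in short steps, Python scripts to look and compute and a tool call to move; the robot and the scene stay as the last step left them, time stands still between calls to the robot, and variables do not carry over. Pictures are saved under pics/ and viewed, and the job is handed in when it is done.

Besides the shell and the picture viewer there is one more tool, called after "Request:" as name([rows], argument=value, ...), one row to a line, values as JSON. play_rows: Moves the arm, as the interface text tells. Shift numbers are shares of 30 mm and turn numbers shares of 90 degrees, none past 1 either way. Its arguments: {"type":"object","properties":{"targets":{"type":"array","items":{"type":"array"}},"squeeze":{"type":"number"}},"required":["targets"]}

```bash
ls; mkdir -p pics; python3 - <<'E'
from station import robot
import cv2,numpy as np
s=robot.get_state(); print(s); print(robot.grip_depth)
for n in ("scene","top","wrist"):
    c=robot.read_camera(n); cv2.imwrite(f"pics/{n}0.png",c["image"]); np.save(f"pics/{n}0.npy",c,allow_pickle=True)
    print(n,{k:v for k,v in c.items() if k not in("image","depth")})
E
```

```text
pics
{'time_s': 0.0, 'joint_positions': array([-1.24350889,  0.41797009, -0.01031318,  1.61419095,  0.00468287,
        1.11069785, -0.05299742]), 'dq': array([ 8.18863407e-04,  1.28880676e-03, -3.96295900e-05,  1.67239616e-04,
       -1.53337005e-04, -9.46947476e-04,  1.50180488e-04]), 'tau': array([-6.78663109e-04, -8.64448786e+01,  6.78765792e-01, -4.34916186e+01,
        1.91673782e-02,  7.25076359e-03,  1.11414835e-05]), 'eef_pos': array([225.1745963 , 582.64520476, 230.65559331]), 'eef_rot': array([ 0.69555601, -0.12969905,  0.12958901, -0.69468459]), 'contact_force': array([0.27262325, 0.57955898, 0.3777402 ]), 'torque': array([ 0.04615539, -0.02535115, -0.02514156]), 'grip_width': 0.9976289849382584}
18.700000000000003
scene {'fx': 455.87559027116964, 'fy': 455.87559027116964, 'cx': 273.7159786866073, 'cy': 205.77519574997905, 'rvec': array([ 2.36473601,  1.26107594, -0.3076856 ]), 'tvec': array([-164.99056648, -367.36406006, 1614.96130883])}
top {'fx': 545.3230334561538, 'fy': 545.3230334561538, 'cx': 276.0663312846827, 'cy': 197.80409295374432, 'rvec': array([ 2.18464283, -2.13709666,  0.16278813]), 'tvec': array([-169.51833503,  511.77660093, 1701.31180494])}
wrist {'fx': 357.57368343294297, 'fy': 357.57368343294297, 'cx': 278.179442878345, 'cy': 207.46027942151932, 'mount': array([[ 6.76690698e-05,  9.59191566e-01,  2.82757024e-01,
        -7.21240527e+01],
       [ 8.93178942e-05, -2.82757029e-01,  9.59191563e-01,
        -1.41788952e+02],
       [ 9.99999994e-01, -3.96523389e-05, -1.04806876e-04,
         1.33291588e+00],
       [ 0.00000000e+00,  0.00000000e+00,  0.00000000e+00,
         1.00000000e+00]])}
```

View pics/scene0.png

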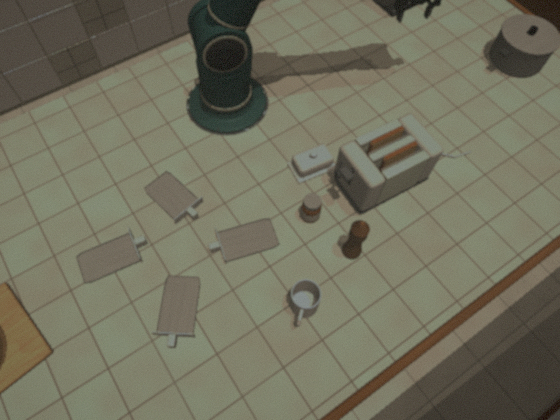

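View pics/top0.png

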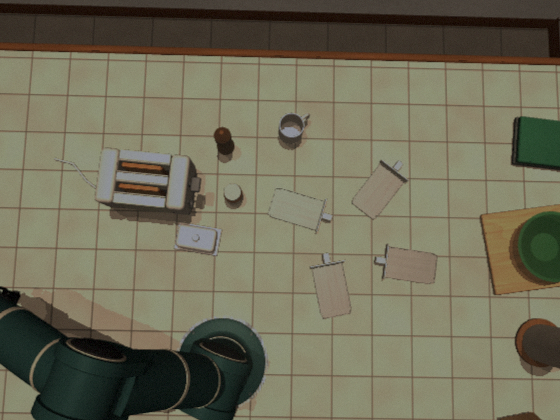

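View pics/wrist0.png

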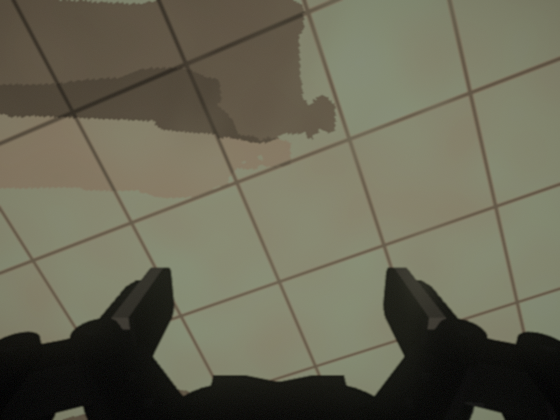

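Four trays appear in the top image, at about (297,209), (379,190), (331,289) and (411,264). Image left is the robot's left (+y), because the toaster and arm on that side have large y, so (297,209) should be the one. I'll measure and crop to confirm.

```bash
cat > h.py <<'E'
import cv2,numpy as np
from scipy.spatial.transform import Rotation as R
def cam2world(c,u,v,z=None,planez=None):
    Rm=cv2.Rodrigues(np.array(c["rvec"]))[0]; t=np.array(c["tvec"])
    ray=np.array([(u-c["cx"])/c["fx"],(v-c["cy"])/c["fy"],1.0])
    C=-Rm.T@t; d=Rm.T@ray
    s=(planez-C[2])/d[2] if planez is not None else z
    return C+s*d
def cloud(c):
    h,w=c["depth"].shape; v,u=np.mgrid[0:h,0:w]; d=c["depth"].astype(float)
    P=np.stack([(u-c["cx"])/c["fx"]*d,(v-c["cy"])/c["fy"]*d,d],-1)
    Rm=cv2.Rodrigues(np.array(c["rvec"]))[0]; W=(P-np.array(c["tvec"]))@Rm
    W[d==0]=np.nan; return W
def proj(c,P):
    return cv2.projectPoints(np.array(P,float).reshape(-1,1,3),np.array(c["rvec"]),np.array(c["tvec"]),np.array([[c["fx"],0,c["cx"]],[0,c["fy"],c["cy"]],[0,0,1]]),None)[0].reshape(-1,2)
def crop(c,u0,v0,u1,v1,k,name):
    cv2.imwrite(name,cv2.resize(c["image"][v0:v1,u0:u1],None,fx=k,fy=k,interpolation=cv2.INTER_CUBIC))
E
python3 - <<'E'
from h import *
t=np.load("pics/top0.npy",allow_pickle=True).item(); s=np.load("pics/scene0.npy",allow_pickle=True).item()
for n,c in(("top",t),("scene",s)):
    W=cloud(c)
    np.save(f"pics/{n}W.npy",W)
    pts={"top":[(297,209),(380,190),(332,289),(410,264),(233,192),(222,133),(291,127),(198,238),(140,180),(195,184),(326,216)],"scene":[(245,240),(311,202),(358,230),(305,288),(313,160),(390,160)]}[n]
    for p in pts: print(n,p,np.round(W[p[1],p[0]]))
    z=W[...,2]; m=np.nan_to_num(z,nan=0); print(np.nanmedian(z))
    im=np.clip(m+20,0,240).astype(np.uint8); cv2.imwrite(f"pics/{n}z.png",cv2.applyColorMap(im,cv2.COLORMAP_JET))
crop(t,80,90,360,280,2.8,"pics/topc.png")
crop(s,190,100,470,310,2.8,"pics/scenec.png")
crop(t,80,130,220,230,5.6,"pics/topt.png")
E
```

```text
top (297, 209) [ 485. -227.    0.]
top (380, 190) [ 553. -496.    8.]
top (332, 289) [ 231. -342.    6.]
top (410, 264) [ 316. -594.    0.]
top (233, 192) [522. -25.  96.]
top (222, 133) [686.   8. 181.]
top (291, 127) [ 757. -203.    1.]
top (198, 238) [380.  80.  76.]
top (140, 180) [539. 242. 180.]
top (195, 184) [533.  84. 165.]
top (326, 216) [ 461. -318.   37.]
0.7541668688227658
scene (245, 240) [ 488. -233.    2.]
scene (311, 202) [529. -29.  92.]
scene (358, 230) [695.  -5. 166.]
scene (305, 288) [ 713. -177.   24.]
scene (313, 160) [395.  81.  54.]
scene (390, 160) [581. 198. 187.]
1.7197558701363558
```

View pics/topc.png

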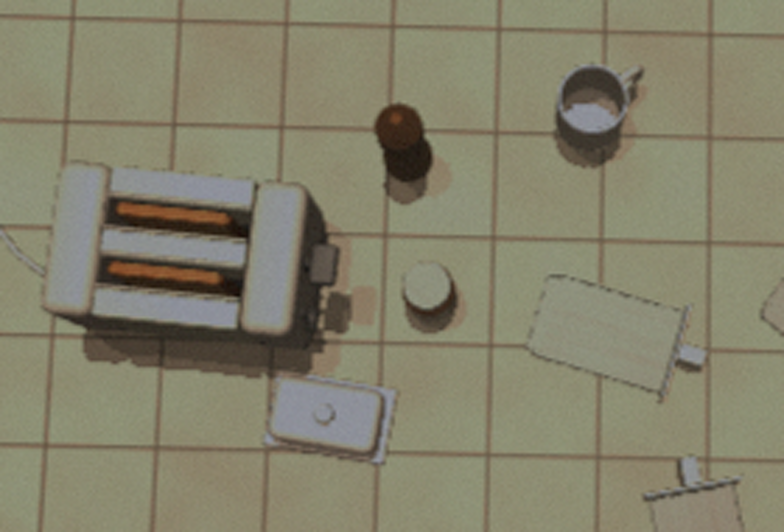

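View pics/scenec.png

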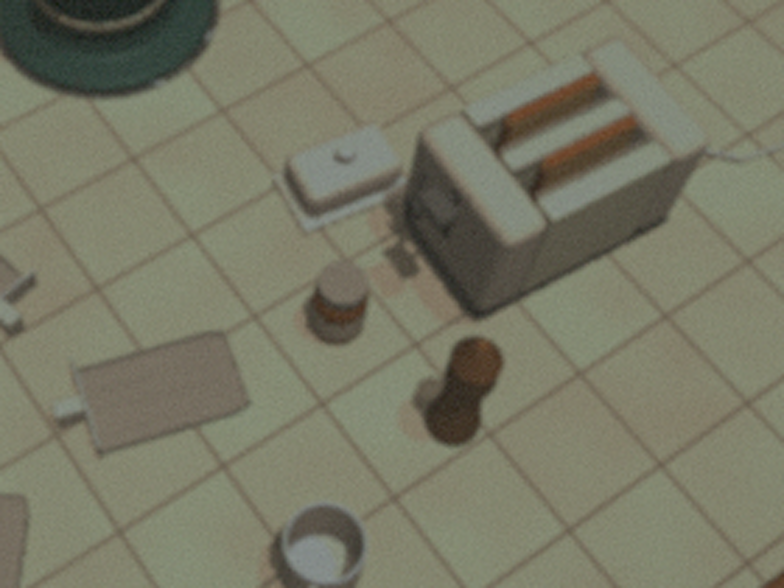

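```bash
python3 - <<'E'
from h import *
for n in("top","scene"):
    W=np.load(f"pics/{n}W.npy")
    x,y,z=W[...,0],W[...,1],W[...,2]
    def rect(m,name):
        P=W[m][:,:2].astype(np.float32); r=cv2.minAreaRect(P); print(n,name,len(P),np.round(r[0],1),np.round(r[1],1),round(r[2],2), "z",np.round(np.nanpercentile(W[m][:,2],[5,50,95]),1), "mean",np.round(P.mean(0),1))
    reg=(x>430)&(x<650)&(y>70)&(y<400)
    rect(reg&(z>150),"toaster>150"); rect(reg&(z>60)&(z<195)&(y>110),"toaster>60")
    rect((x>490)&(x<570)&(y>50)&(y<108)&(z>150)&(z<172),"knob")
    rect((np.hypot(x-522,y+25)<60)&(z>80),"jar"); rect((np.hypot(x-522,y+25)<60)&(z>15),"jarlow")
    rect((np.hypot(x-690,y)<60)&(z>15),"mill"); rect((np.hypot(x-735,y+190)<80)&(z>15),"mug")
    rect((x>300)&(x<450)&(y>0)&(y<170)&(z>15),"dish")
    t=(x>380)&(x<570)&(y>-350)&(y<-110)
    rect(t&(z>20),"plate+grip"); rect(t&(z>4),"tray>4")
t=np.load("pics/top0.npy",allow_pickle=True).item(); crop(t,255,170,345,245,8,"pics/topg.png")
E
```

```text
top toaster>150 4720 [545.5 219.9] [300.9 165.4] 85.91 z [162.7 180.6 203.2] mean [543.6 229.3]
top toaster>60 4690 [546.5 237.6] [265.4 165.9] 85.91 z [112.8 179.6 187.1] mean [539.6 237.5]
top knob 174 [534.2  88.1] [38.6 70.5] 89.84 z [156.  164.4 170.5] mean [535.3  87.2]
top jar 239 [525.5 -22.2] [52.6 51.1] 27.61 z [85.  92.1 98.3] mean [524.5 -22.2]
top jarlow 325 [522.6 -23.5] [55.6 56. ] 72.89 z [36.6 90.3 97.7] mean [520.1 -24.4]
top mill 399 [685.9   8.6] [52.8 50.7] 62.39 z [ 21.  152.2 182.7] mean [678.9   6.3]
top mug 431 [ 739.3 -206.2] [89.7 95.7] 84.57 z [20.4 69.7 98.3] mean [ 743.5 -205.4]
top dish 942 [366.8  89.1] [132.4 114.1] 81.66 z [30.9 56.9 66.5] mean [381.8  85.4]
top plate+grip 113 [ 461.2 -317.8] [ 36.7 109.7] 71.62 z [24.7 33.  39.5] mean [ 462.2 -313.6]
top tray>4 1352 [ 475.1 -230. ] [239.9 189.8] 90.0 z [ 4.2  6.9 32.3] mean [ 477.3 -233.4]
scene toaster>150 4694 [546.9 217.4] [298.1 164. ] 85.74 z [159.2 181.3 203.9] mean [554.4 218.3]
scene toaster>60 4676 [548.4 237.3] [265.6 164.2] 85.74 z [ 88.4 180.2 186.2] mean [566.5 230.1]
scene knob 247 [529.2  87.5] [39.9 79.2] 87.35 z [153.4 164.3 170.4] mean [535.7  89.2]
scene jar 256 [526.2 -24.9] [50.4 53.2] 54.49 z [86.2 92.9 97.3] mean [527.4 -25.5]
scene jarlow 484 [527.8 -25.4] [60.  56.2] 54.49 z [26.5 86.7 96.6] mean [533.5 -31.5]
scene mill 651 [691.7   4.7] [55.8 48.8] 41.14 z [ 21.9 126.2 182.3] mean [695.5  -2.8]
scene mug 654 [ 742.3 -210.8] [78.9 97.2] 5.51 z [22.3 71.1 97.3] mean [ 742.3 -203.5]
scene dish 915 [385.4  83.2] [126.8  77. ] 78.34 z [26.3 56.8 64. ] mean [391.9  79.1]
scene plate+grip 138 [ 463.6 -321. ] [ 35.6 109.5] 74.28 z [26.  33.2 38.3] mean [ 466.5 -317.3]
scene tray>4 1523 [ 475.  -229.9] [239.  189.3] 89.97 z [ 4.1  6.  32.7] mean [ 480.7 -235.7]
```

View pics/topt.png

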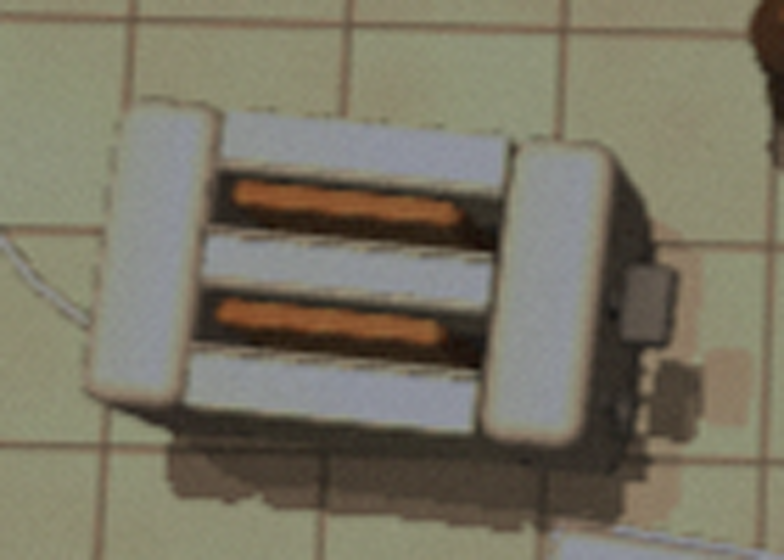

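```bash
python3 - <<'E'
from h import *
t=np.load("pics/top0.npy",allow_pickle=True).item(); crop(t,260,180,340,240,10,"pics/topg.png")
s=np.load("pics/scene0.npy",allow_pickle=True).item(); crop(s,320,120,400,215,6,"pics/sceneg.png")
E
```

```text
(no output)
```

View pics/topg.png

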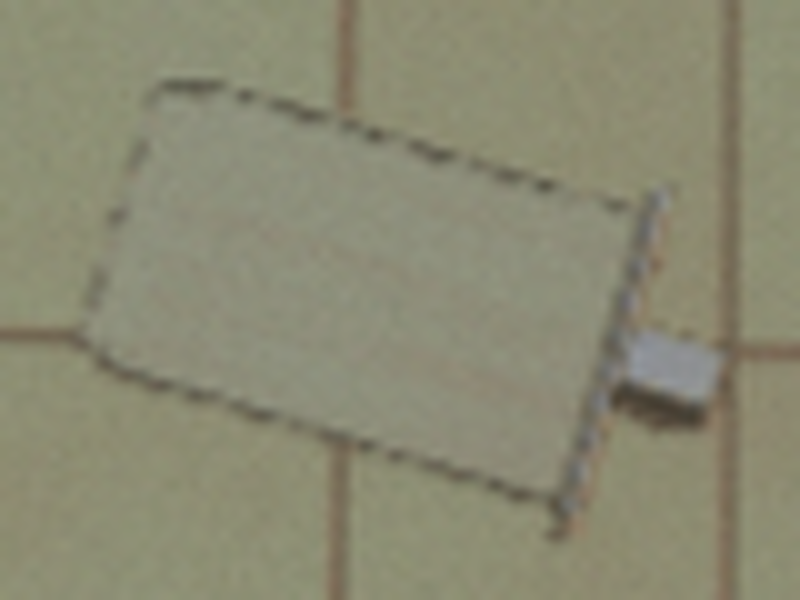

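View pics/sceneg.png

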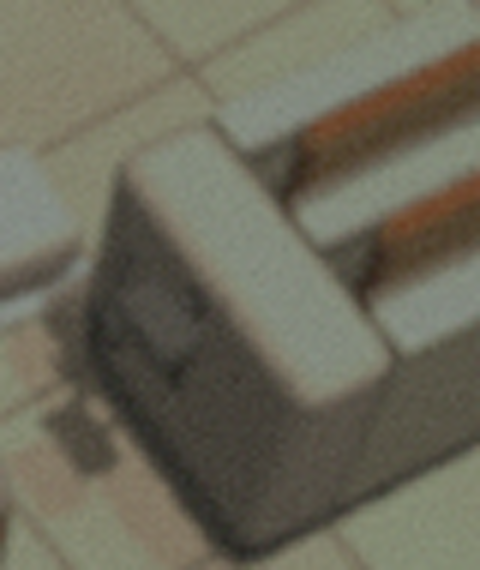

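```bash
python3 - <<'E'
from h import *
t=np.load("pics/top0.npy",allow_pickle=True).item()
def w(p,z): return cam2world(t,260+p[0]/10-.45,180+p[1]/10-.45,planez=z)[:2]
a,b=w((660,190),32),w((560,530),32); print("plate",a,b,np.linalg.norm(a-b),np.degrees(np.arctan2(*(a-b)[::-1])))
for p in [(640,330),(722,352),(708,405),(620,382)]: print("grip",w(p,34))
g=[w(p,34) for p in [(640,330),(722,352),(708,405),(620,382)]]; print(np.mean(g,0))
e1=[w(p,8) for p in [(640,207),(225,82)]]; e2=[w(p,8) for p in [(555,500),(110,365)]]
for e in(e1,e2): d=e[1]-e[0]; print("edge",np.linalg.norm(d),np.degrees(np.arctan2(d[1],d[0])))
from station import robot
s=robot.get_state(); M=R.from_quat(s["eef_rot"]).as_matrix(); print(np.round(M,3))
E
```

```text
plate [ 517.13842276 -316.49781506] [ 407.70770266 -285.70071816] 113.68176493471152 -15.718199160263772
grip [ 471.78703637 -310.29903204]
grip [ 465.34660047 -336.49080186]
grip [ 448.32806899 -332.15686455]
grip [ 455.03161057 -304.08653463]
[ 460.1233291  -320.75830827]
edge 140.42300410421132 74.39874791965701
edge 149.5633445096561 74.34846959082842
[[ 0.933 -0.     0.36 ]
 [-0.36  -0.001  0.933]
 [ 0.    -1.    -0.001]]
```

Confirmed: the target tray is the one at top (297,209), scene (245,240). Its pan y is about -227 against -342 or less for the others. Nose corners are near crop (85,335) and (160,85); the grip is at (670,368).

Estimated poses:
- Slot mouth: about (538,105), heading 85.8°
- Tray grip: about (460.5,-321), heading 74.3°
- Jar: (525,-24)

I'll lift and turn first.

```bash
cat >> h.py <<'E'
def tool(head,tilt=0):
    """tool z horizontal with heading `head` deg, y down, then tilted +tilt deg about tool z"""
    a=np.radians(head); z=np.array([np.cos(a),np.sin(a),0]); y=np.array([0,0,-1.]); x=np.cross(y,z)
    return R.from_matrix(np.stack([x,y,z],1))*R.from_rotvec([0,0,np.radians(tilt)])
def delta(pos,head,tilt=0,s=None):
    if s is None:
        from station import robot; s=robot.get_state()
    r=R.from_quat(s["eef_rot"]); T=tool(head,tilt)
    rv=(r.inv()*T).as_rotvec(degrees=True)
    d=np.array(pos)-s["eef_pos"]
    M=r.as_matrix()
    print("t",round(s["time_s"],2),"pos",np.round(s["eef_pos"],1),"zhead",round(np.degrees(np.arctan2(M[1,2],M[0,2])),2),"F",np.round(s["contact_force"],1),"w",round(s["grip_width"],3))
    print("shift tot shares now-axes",np.round(r.inv().apply(d)/30,3)," target-axes",np.round(T.inv().apply(d)/30,3)," turn shares",np.round(rv/90,4))
E
echo
```

Request:
play_rows([
  [1,[0,-0.8,0],[0,0.0676,0]],
  [1,[0,-0.8,0],[0,0.0676,0]],
  [1,[0,-0.8,0],[0,0.0676,0]],
  [1,[0,0,0],[0,0.0676,0]],
  [1,[0,0,0],[0,0.0676,0]],
  [1,[0,0,0],[0,0.0676,0]],
  [1,[0,0,0],[0,0.0676,0]],
  [1,[0,0,0],[0,0.0676,0]],
  [1,[0,0,0],[0,0.0676,0]],
  [1,[0,0,0],[0,0.0676,0]],
  [1,[0,0,0],[0,0.0676,0]],
  [1,[0,0,0],[0,0.0676,0]],
])

```text
time_s: 1.15
eef_pos: [225.2, 582.8, 303.0]
eef_rot: [0.48, -0.519, 0.519, -0.48]
contact_force: [-0.6, 0.4, -0.4]
grip_width: 1.002
```

```bash
python3 -c "
from h import *; delta([525,-70,290],-4.2)"
```

```text
t 1.15 pos [225.2 582.8 303. ] zhead -4.44 F [-0.6  0.4 -0.4] w 1.002
shift tot shares now-axes [20.923  0.444 11.646]  target-axes [20.971  0.434 11.559]  turn shares [ 0.0001 -0.0026  0.0004]
```

Request:
play_rows([
  [1,[0.8,0,0.48],[0,0,0]],
  [1,[0.8,0,0.48],[0,0,0]],
  [1,[0.8,0,0.48],[0,0,0]],
  [1,[0.8,0,0.48],[0,0,0]],
  [1,[0.8,0,0.48],[0,0,0]],
  [1,[0.8,0,0.48],[0,0,0]],
  [1,[0.8,0,0.48],[0,0,0]],
  [1,[0.8,0,0.48],[0,0,0]],
  [1,[0.8,0,0.48],[0,0,0]],
  [1,[0.8,0,0.48],[0,0,0]],
  [1,[0.8,0,0.48],[0,0,0]],
  [1,[0.8,0,0.48],[0,0,0]],
  [1,[0.8,0,0.48],[0,0,0]],
  [1,[0.8,0,0.48],[0,0,0]],
  [1,[0.8,0,0.48],[0,0,0]],
  [1,[0.8,0,0.48],[0,0,0]],
  [1,[0.8,0,0.48],[0,0,0]],
  [1,[0.8,0,0.48],[0,0,0]],
  [1,[0.8,0,0.48],[0,0,0]],
  [1,[0.8,0,0.48],[0,0,0]],
])

```text
time_s: 2.82
eef_pos: [478.2, 82.1, 303.3]
eef_rot: [-0.482, 0.518, -0.518, 0.482]
contact_force: [0.3, 0.8, 0.4]
grip_width: 1.003
```

```bash
cat >> h.py <<'E'
def wrist(name):
    from station import robot
    s=robot.get_state(); c=robot.read_camera("wrist"); cv2.imwrite(f"pics/{name}.png",c["image"])
    T=np.eye(4); T[:3,:3]=R.from_quat(s["eef_rot"]).as_matrix(); T[:3,3]=s["eef_pos"]
    C=T@np.array(c["mount"]); Rm=C[:3,:3].T; c["rvec"]=cv2.Rodrigues(Rm)[0].ravel(); c["tvec"]=-Rm@C[:3,3]
    np.save(f"pics/{name}.npy",c,allow_pickle=True); return c
E
python3 -c "
from h import *; delta([525,-24,290],-4.2); wrist('w1')"
```

```text
t 2.82 pos [478.2  82.1 303.3] zhead -4.13 F [0.3 0.8 0.4] w 1.003
shift tot shares now-axes [3.415 0.444 1.811]  target-axes [3.413 0.444 1.815]  turn shares [-0.      0.0008 -0.0001]
```

View pics/w1.png

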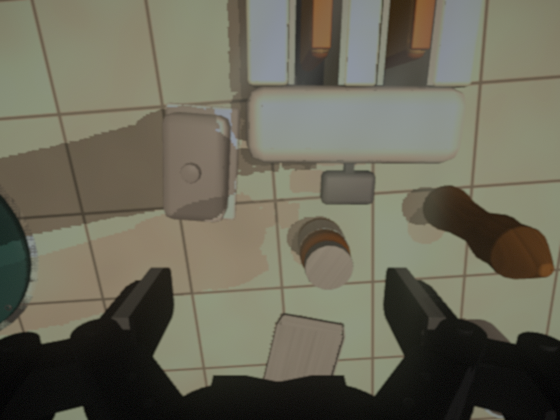

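```bash
python3 - <<'E'
from h import *
c=np.load("pics/w1.npy",allow_pickle=True).item(); W=cloud(c); x,y,z=W[...,0],W[...,1],W[...,2]
def rect(m,name):
    P=W[m][:,:2].astype(np.float32); r=cv2.minAreaRect(P); print(name,len(P),np.round(r[0],1),np.round(r[1],1),round(r[2],2),"z",np.round(np.nanpercentile(W[m][:,2],[5,50,95]),1))
rect((np.hypot(x-525,y+24)<45)&(z>86)&(z<99),"jar lid")
rect((x>490)&(x<580)&(y>55)&(y<98)&(z>155)&(z<172),"knob")
rect((x>430)&(x<650)&(y>98)&(y<150)&(z>172)&(z<190),"cap")
rect((x>650)&(x<750)&(abs(y)<60)&(z>170),"mill")
# plane of front face
m=(x>460)&(x<620)&(y>90)&(y<125)&(z>30)&(z<150); print(m.sum())
for (u,v) in [(322,171),(374,171),(374,202),(322,202)]: print(np.round(cam2world(c,u,v,planez=165),1))
for (u,v) in [(252,158),(462,158)]: print("cap edge",np.round(cam2world(c,u,v,planez=175),1))
E
```

```text
jar lid 1745 [526.4 -20.7] [52.  52.7] 32.99 z [89.6 91.2 92.4]
knob 1761 [535.6  84.1] [28.  44.1] 86.67 z [160.2 163.7 165.1]
cap 12160 [538.6 126.2] [ 47.7 159.8] 89.99 z [176.9 180.8 182.2]
mill 941 [686.2  12.7] [28.8 23.4] 51.4 z [170.6 177.3 184.5]
0
[514.5 100.3 165. ]
[555.7  97.3 165. ]
[555.7  71.8 165. ]
[513.6  74.8 165. ]
cap edge [461.  116.1 175. ]
cap edge [619.5 104.6 175. ]
```

Request:
play_rows([
  [1,[0.662,0,0.371],[0,0,0]],
  [1,[0.662,0,0.371],[0,0,0]],
  [1,[0.662,0,0.371],[0,0,0]],
  [1,[0.662,0,0.371],[0,0,0]],
  [1,[0.662,0,0.371],[0,0,0]],
  [1,[0,0.7,0],[0,0,0]],
  [1,[0,0.9,0],[0,0,0]],
  [1,[0,0.9,0],[0,0,0]],
  [1,[0,0.9,0],[0,0,0]],
  [1,[0,0.9,0],[0,0,0]],
  [1,[0,0.9,0],[0,0,0]],
  [1,[0,0.9,0],[0,0,0]],
  [1,[0,0.9,0],[0,0,0]],
  [1,[0,0.8,0],[0,0,0]],
  [1,[0,0.5,0],[0,0,0]],
  [1,[0,0.4,0],[0,0,0]],
  [1,[0,0,0],[0,0,0]],
])

```text
time_s: 4.28
eef_pos: [525.2, -19.7, 40.4]
eef_rot: [-0.482, 0.518, -0.517, 0.481]
contact_force: [-0.3, -0.2, 0.2]
grip_width: 1.002
```

```bash
python3 -c "
from h import *; delta([526.4,-21,40],-4.2); wrist('w2')"
```

```text
t 4.28 pos [525.2 -19.7  40.4] zhead -4.14 F [-0.3 -0.2  0.2] w 1.002
shift tot shares now-axes [0.042 0.014 0.045]  target-axes [0.042 0.014 0.045]  turn shares [0.0018 0.0007 0.0005]
```

View pics/w2.png

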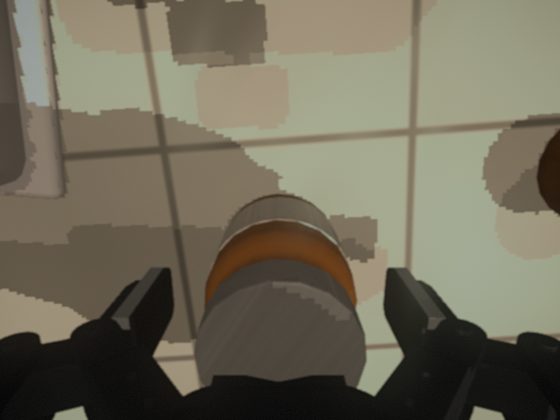

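The jar sits centred between the fingers (lid centre at about (280,330)). Closing on it.

Request:
play_rows([
  [-1,[0,0,0],[0,0,0]],
  [-1,[0,0,0],[0,0,0]],
  [-1,[0,0,0],[0,0,0]],
  [-1,[0,0,0],[0,0,0]],
  [-1,[0,0,0],[0,0,0]],
  [-1,[0,0,0],[0,0,0]],
  [-1,[0,0,0],[0,0,0]],
  [-1,[0,-0.2,0],[0,0,0]],
  [-1,[0,-0.3,0],[0,0,0]],
  [-1,[0,0,0],[0,0,0]],
], squeeze=50)

```text
time_s: 5.17
eef_pos: [527.1, -19.6, 59.3]
eef_rot: [0.481, -0.517, 0.518, -0.482]
contact_force: [0.8, 0.2, -3.2]
grip_width: 0.675
```

```bash
python3 -c "
from h import *; delta([640,-110,59],-4.2)
from station import robot
c=robot.read_camera('scene'); np.save('pics/s1.npy',c,allow_pickle=True); crop(c,250,140,420,290,4,'pics/s1.png')"
```

```text
t 5.17 pos [527.1 -19.6  59.3] zhead -4.14 F [ 0.8  0.2 -3.2] w 0.675
shift tot shares now-axes [2.732 0.016 3.97 ]  target-axes [2.728 0.009 3.973]  turn shares [-0.0014  0.0007 -0.0002]
```

View pics/s1.png

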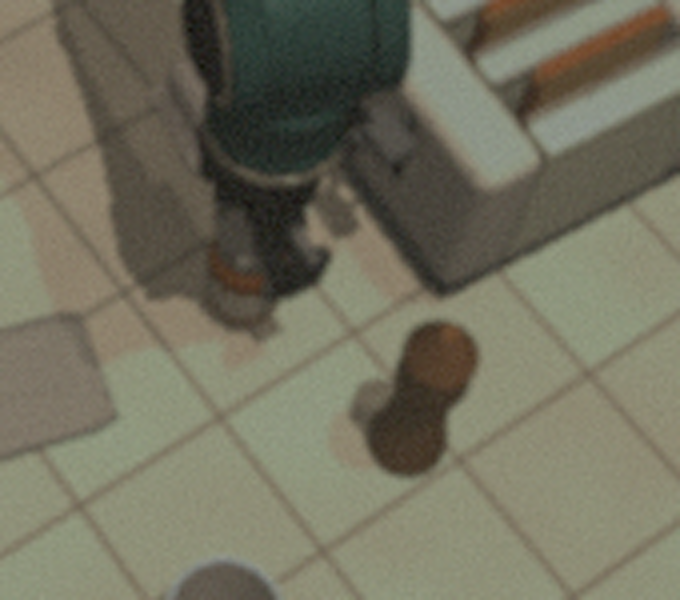

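Request:
play_rows([
  [-1,[0,-0.3,0],[0,0,0]],
  [-1,[0,-0.3,0],[0,0,0]],
  [-1,[0.15,0,0.2],[0,0,0]],
  [-1,[0.29,0,0.42],[0,0,0]],
  [-1,[0.29,0,0.42],[0,0,0]],
  [-1,[0.29,0,0.42],[0,0,0]],
  [-1,[0.29,0,0.42],[0,0,0]],
  [-1,[0.29,0,0.42],[0,0,0]],
  [-1,[0.29,0,0.42],[0,0,0]],
  [-1,[0.29,0,0.42],[0,0,0]],
  [-1,[0.29,0,0.42],[0,0,0]],
  [-1,[0.29,0,0.42],[0,0,0]],
  [-1,[0.15,0,0.2],[0,0,0]],
  [-1,[0,0.3,0],[0,0,0]],
  [-1,[0,0.3,0],[0,0,0]],
  [-1,[0,0.2,0],[0,0,0]],
  [-1,[0,0.1,0],[0,0,0]],
  [-1,[0,0,0],[0,0,0]],
])

```text
time_s: 6.72
eef_pos: [644.2, -115.1, 47.2]
eef_rot: [-0.482, 0.518, -0.517, 0.481]
contact_force: [-0.2, 1.0, -3.6]
grip_width: 0.676
```

```bash
python3 -c "
from h import *; delta([645,-115,40.5],-4.2)
"
```

```text
t 6.72 pos [ 644.2 -115.1   47.2] zhead -4.11 F [-0.2  1.  -3.6] w 0.676
shift tot shares now-axes [-0.004  0.222  0.028]  target-axes [-0.004  0.222  0.028]  turn shares [ 0.0011  0.001  -0.0001]
```

Request:
play_rows([
  [-1,[0,0.08,0],[0,0,0]],
  [-1,[0,0.04,0],[0,0,0]],
  [-1,[0,0,0],[0,0,0]],
])

```text
time_s: 6.97
eef_pos: [645.0, -115.6, 44.7]
eef_rot: [0.482, -0.518, 0.518, -0.482]
contact_force: [-0.0, 1.0, -4.7]
grip_width: 0.675
```

Request:
play_rows([
  [-1,[0,0.05,0],[0,0,0]],
  [-1,[0,0.05,0],[0,0,0]],
  [-1,[0,0,0],[0,0,0]],
])

```text
time_s: 7.22
eef_pos: [645.4, -115.8, 43.7]
eef_rot: [0.481, -0.518, 0.518, -0.482]
contact_force: [-12.6, 3.3, 26.8]
grip_width: 0.67
```

The jar has touched down. I'll ease off and release.

Request:
play_rows([
  [-1,[0,-0.03,0],[0,0,0]],
  [1,[0,0,0],[0,0,0]],
  [1,[0,0,0],[0,0,0]],
  [1,[0,0,0],[0,0,0]],
  [1,[0,0,0],[0,0,0]],
  [1,[0,0,0],[0,0,0]],
  [1,[0,0,0],[0,0,0]],
  [1,[0,-0.4,0],[0,0,0]],
  [1,[0,-0.8,0],[0,0,0]],
  [1,[0,-0.9,0],[0,0,0]],
  [1,[0,-0.9,0],[0,0,0]],
  [1,[0,-0.9,0],[0,0,0]],
  [1,[0,-0.9,0],[0,0,0]],
  [1,[0,-0.9,0],[0,0,0]],
  [1,[0,0,0],[0,0,0]],
])

```text
time_s: 8.47
eef_pos: [646.8, -116.7, 220.0]
eef_rot: [0.48, -0.516, 0.52, -0.483]
contact_force: [0.9, -0.3, -0.3]
grip_width: 1.002
```

```bash
python3 -c "
from h import *; delta([460.5,-250,215],-15.7); c=wrist('w3')
W=cloud(c); x,y,z=W[...,0],W[...,1],W[...,2]
m=(np.hypot(x-645,y+115)<50)&(z>86)&(z<99); print(m.sum(), cv2.minAreaRect(W[m][:,:2].astype(np.float32)), np.percentile(W[m][:,2],[2,50,98]))
"
```

```text
t 8.47 pos [ 646.8 -116.7  220. ] zhead -4.16 F [ 0.9 -0.3 -0.3] w 1.002
shift tot shares now-axes [ 4.883  0.125 -5.873]  target-axes [ 5.959  0.166 -4.777]  turn shares [-0.0047  0.1282 -0.0003]
3420 ((645.3512573242188, -117.36540222167969), (52.05178451538086, 52.060516357421875), 85.18592834472656) [89.54484748 91.22127241 92.60314271]
```

View pics/w3.png

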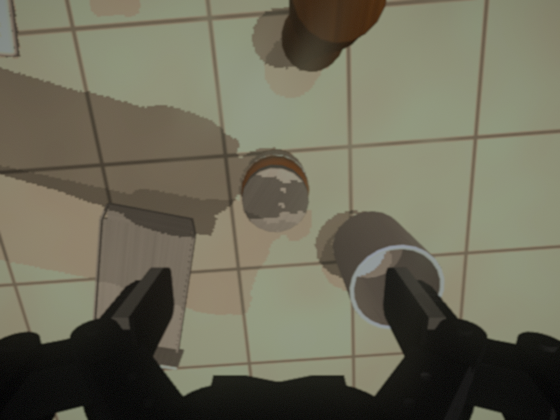

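The jar stands upright at (645,-117), lid at pixel (275,205). Next I'll go over the tray grip.

Request:
play_rows([
  [1,[0,0,0],[0,0.064,0]],
  [1,[0,0,0],[0,0.064,0]],
  [1,[0.724,0,-0.442],[0,0,0]],
  [1,[0.724,0,-0.442],[0,0,0]],
  [1,[0.724,0,-0.442],[0,0,0]],
  [1,[0.724,0,-0.442],[0,0,0]],
  [1,[0.724,0,-0.442],[0,0,0]],
  [1,[0.724,0,-0.442],[0,0,0]],
  [1,[0.724,0,-0.442],[0,0,0]],
  [1,[0.724,0,-0.442],[0,0,0]],
  [1,[0.724,0,-0.442],[0,0,0]],
  [1,[0.724,0,-0.442],[0,0,0]],
  [1,[0,0,0],[0,0,0]],
  [1,[0,0,0],[0,0,0]],
])

```text
time_s: 9.68
eef_pos: [457.6, -289.9, 213.7]
eef_rot: [-0.426, 0.564, -0.564, 0.427]
contact_force: [0.7, 1.1, 0.0]
grip_width: 0.998
```

```bash
python3 -c "
from h import *; delta([460.5,-321,120],-15.7); c=wrist('w4')
W=cloud(c); x,y,z=W[...,0],W[...,1],W[...,2]
t=(x>380)&(x<570)&(y>-350)&(y<-110)
def rect(m,n):
    P=W[m][:,:2].astype(np.float32); r=cv2.minAreaRect(P); print(n,len(P),np.round(r[0],1),np.round(r[1],1),round(r[2],2),'z',np.round(np.nanpercentile(W[m][:,2],[5,50,95]),1))
rect(t&(z>24),'plate+grip'); rect(t&(z>33)&(z<37),'grip?'); rect(t&(z>4),'all')
"
```

```text
t 9.68 pos [ 457.6 -289.9  213.7] zhead -15.8 F [0.7 1.1 0. ] w 0.998
shift tot shares now-axes [0.972 3.123 0.374]  target-axes [0.972 3.124 0.372]  turn shares [ 0.0001 -0.0012 -0.0001]
plate+grip 45001 [ 454.6 -300.3] [ 66.4 147.6] 73.22 z [234.3 282.  302. ]
grip? 318 [ 481.5 -325. ] [30.  57.4] 77.71 z [33.1 33.5 34.5]
all 46934 [ 473.1 -236.1] [200.2 147.8] 74.16 z [ 30.7 281.4 301.9]
```

View pics/w4.png

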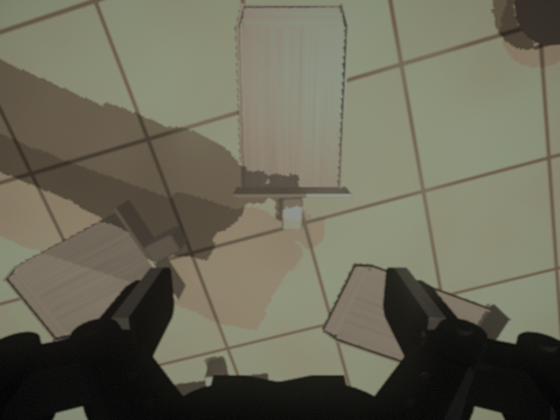

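The target tray is ahead, nose up, plate at row 190, grip at (292,213). Enlarging that area for a precise reading.

```bash
python3 -c "
from h import *; c=np.load('pics/w4.npy',allow_pickle=True).item(); crop(c,225,175,365,240,5.7,'pics/w4c.png')
W=cloud(c); x,y,z=W[...,0],W[...,1],W[...,2]
t=(x>380)&(x<570)&(y>-350)&(y<-110)
def rect(m,n):
    P=W[m][:,:2].astype(np.float32); r=cv2.minAreaRect(P); print(n,len(P),np.round(r[0],1),np.round(r[1],1),round(r[2],2),'z',np.round(np.nanpercentile(W[m][:,2],[5,50,95]),1))
rect(t&(z>24)&(z<45),'plate+grip'); rect(t&(z>2.5)&(z<11),'all')
"
```

```text
plate+grip 1351 [ 462.9 -318.7] [ 35.8 111. ] 74.43 z [25.4 31.7 33.9]
all 7865 [ 490.1 -222.8] [165.3 110.7] 74.21 z [2.5 3.1 7.5]
```

View pics/w4c.png

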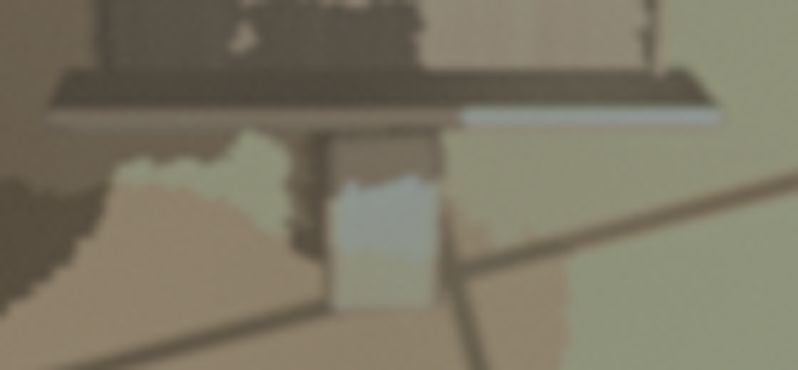

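Request:
play_rows([
  [0.4,[0.475,0,0.215],[0,0,0]],
  [0.4,[0.48,0,0.218],[0,0,0]],
  [0.4,[0,0.8,0],[0,0,0]],
  [0.4,[0,0.9,0],[0,0,0]],
  [0.4,[0,0.9,0],[0,0,0]],
  [0.4,[0,0.9,0],[0,0,0]],
  [0.4,[0,0.9,0],[0,0,0]],
  [0.4,[0,0.8,0],[0,0,0]],
  [0.4,[0,0.6,0],[0,0,0]],
  [0.4,[0,0.3,0],[0,0,0]],
  [0.4,[0,0.1,0],[0,0,0]],
  [0.4,[0,0,0],[0,0,0]],
])

```text
time_s: 10.73
eef_pos: [463.8, -319.9, 27.5]
eef_rot: [-0.428, 0.563, -0.563, 0.427]
contact_force: [0.3, 0.5, -0.1]
grip_width: 0.698
```

```bash
python3 -c "
from h import *; delta([462.3,-321,3],-15.65); c=wrist('w5')"
```

```text
t 10.73 pos [ 463.8 -319.9   27.5] zhead -15.62 F [ 0.3  0.5 -0.1] w 0.698
shift tot shares now-axes [ 0.05   0.815 -0.036]  target-axes [ 0.05   0.815 -0.037]  turn shares [ 0.0004  0.0003 -0.    ]
```

View pics/w5.png

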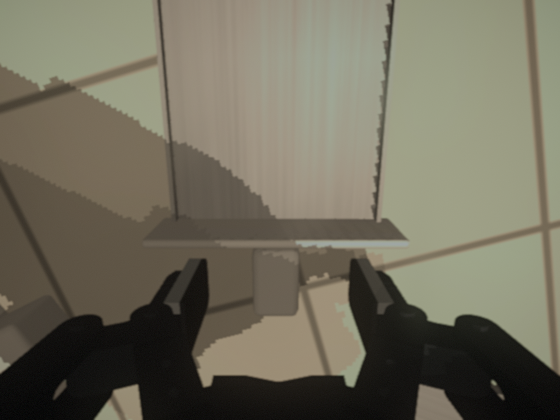

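Request:
play_rows([
  [0.4,[0.05,0.4,-0.036],[0,0,0]],
  [0.4,[0,0.3,0],[0,0,0]],
  [0.4,[0,0.1,0],[0,0,0]],
  [-1,[0,0,0],[0,0,0]],
  [-1,[0,0,0],[0,0,0]],
  [-1,[0,0,0],[0,0,0]],
  [-1,[0,0,0],[0,0,0]],
  [-1,[0,0,0],[0,0,0]],
  [-1,[0,0,0],[0,0,0]],
  [-1,[0,0,0],[0,0,0]],
], squeeze=100)

```text
time_s: 11.62
eef_pos: [462.2, -321.5, 4.2]
eef_rot: [0.427, -0.563, 0.564, -0.427]
contact_force: [-2.1, 1.1, 5.7]
grip_width: 0.219
```

```bash
python3 -c "
from h import *; delta([462.3,-321,3],-15.65)"
```

```text
t 11.62 pos [ 462.2 -321.5    4.2] zhead -15.66 F [-2.1  1.1  5.7] w 0.219
shift tot shares now-axes [-0.018  0.041 -0.002]  target-axes [-0.018  0.041 -0.002]  turn shares [-0.0004 -0.0001  0.0001]
```

Gripped (opening 0.219, about 18.6 mm). Lift, turn to the slot heading, and check.

Request:
play_rows([
  [-1,[0,-0.2,0],[0,0,0]],
  [-1,[0,-0.4,0],[0,0,0]],
  [-1,[0,-0.4,0],[0,0,0]],
  [-1,[0,-0.3,0],[0,-0.042,0]],
  [-1,[0,0,0],[0,-0.043,0]],
  [-1,[0,0,0],[0,-0.043,0]],
  [-1,[0,0,0],[0,0,0]],
  [-1,[0,0,0],[0,0,0]],
])

```text
time_s: 12.28
eef_pos: [462.3, -321.5, 43.6]
eef_rot: [0.481, -0.518, 0.519, -0.481]
contact_force: [0.3, -0.1, -1.2]
grip_width: 0.218
```

```bash
python3 -c "
from h import *; delta([522,-103.6,44],-4.15); c=wrist('w6')
from station import robot
for n in('top','scene'):
    k=robot.read_camera(n); np.save(f'pics/{n}6.npy',k,allow_pickle=True); W=cloud(k)
    s=robot.get_state(); T=tool(-4.15); g=s['eef_pos']*[1,1,0]
    d=-T.as_matrix()[:,0]; l=T.as_matrix()[:,2]
    P=W.reshape(-1,3); a=(P-g)@d; b=(P-g)@l; z=P[:,2]
    for lo in range(25,190,20):
        m=(a>lo)&(a<lo+20)&(abs(b)<38)&(z>25)&(z<65); print(n,lo,m.sum(),np.round(np.median(z[m]),2) if m.sum() else '')
    m=(a>25)&(a<200)&(abs(b)<70)&(z>25)&(z<65)
    print(n,np.percentile(a[m],99.5),np.percentile(b[m],[1,99]),cv2.minAreaRect(np.stack([a[m],b[m]],1).astype(np.float32)))
"
```

```text
t 12.28 pos [ 462.3 -321.5   43.6] zhead -4.26 F [ 0.3 -0.1 -1.2] w 0.218
shift tot shares now-axes [-7.392 -0.013  1.444]  target-axes [-7.389 -0.013  1.459]  turn shares [-0.0007 -0.0013  0.0002]
top 25 0 
top 45 0 
top 65 0 
top 85 20 42.2
top 105 43 42.18
top 125 74 42.28
top 145 94 41.97
top 165 119 42.8
top 185 0 
top 184.05755627879765 [-21.61354524  49.49713952] ((139.0092010498047, 35.07875442504883), (62.77470016479492, 138.61842346191406), 58.10185241699219)
scene 25 140 42.63
scene 45 165 43.08
scene 65 163 42.44
scene 85 159 43.11
scene 105 162 42.42
scene 125 152 42.16
scene 145 153 42.75
scene 165 151 42.73
scene 185 0 
scene 183.34203509628898 [-49.65252167  50.30626627] ((104.82781219482422, -0.47313690185546875), (158.94485473632812, 104.00157928466797), 0.5848016142845154)
```

View pics/w6.png

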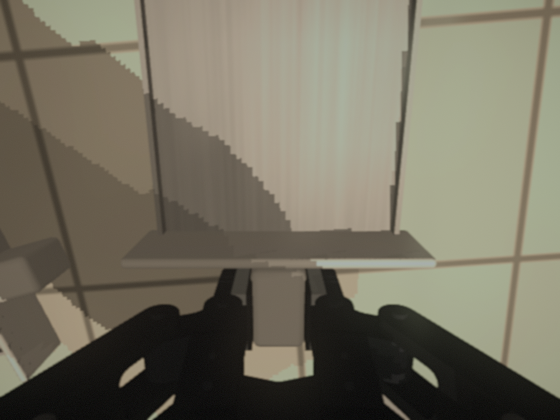

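The tray is level and centred in the grip, nose 184 mm ahead of the TCP. Moving to just outside the slot.

Request:
play_rows([
  [-1,[-0.3,0,0.06],[0,-0.0013,0]],
  [-1,[-0.6,0,0.12],[0,0,0]],
  [-1,[-0.62,0,0.12],[0,0,0]],
  [-1,[-0.62,0,0.12],[0,0,0]],
  [-1,[-0.62,0,0.12],[0,0,0]],
  [-1,[-0.62,0,0.12],[0,0,0]],
  [-1,[-0.62,0,0.12],[0,0,0]],
  [-1,[-0.62,0,0.12],[0,0,0]],
  [-1,[-0.62,0,0.12],[0,0,0]],
  [-1,[-0.62,0,0.12],[0,0,0]],
  [-1,[-0.62,0,0.12],[0,0,0]],
  [-1,[-0.62,0,0.12],[0,0,0]],
  [-1,[-0.3,0.2,0.06],[0,0,0]],
  [-1,[-0.2,0.4,0.06],[0,0,0]],
  [-1,[0,0.27,0],[0,0,0]],
  [-1,[0,0,0],[0,0,0]],
  [-1,[0,0,0],[0,0,0]],
])

```text
time_s: 13.85
eef_pos: [522.1, -98.3, 15.7]
eef_rot: [-0.482, 0.518, -0.517, 0.481]
contact_force: [0.4, 0.1, -1.7]
grip_width: 0.223
```

```bash
python3 -c "
from h import *; delta([522,-103.6,17.6],-4.15)
from station import robot
for n in('top','scene'):
    k=robot.read_camera(n); np.save(f'pics/{n}7.npy',k,allow_pickle=True); W=cloud(k)
    s=robot.get_state(); T=tool(-4.15); g=s['eef_pos']*[1,1,0]
    d=-T.as_matrix()[:,0]; l=T.as_matrix()[:,2]
    P=W.reshape(-1,3); a=(P-g)@d; b=(P-g)@l; z=P[:,2]
    for lo in range(25,190,40):
        m=(a>lo)&(a<lo+40)&(abs(b)<38)&(z>10)&(z<35); print(n,lo,m.sum(),np.round(np.median(z[m]),2) if m.sum() else '')
    m=(a>205)&(a<480)&(abs(b)<120)&(z>60)&(z<195)
    r=cv2.minAreaRect(np.stack([a[m],b[m]],1).astype(np.float32)); print(n,'toaster (along,lat)',r)
    crop(k,*((170,140,310,240) if n=='top' else (230,130,400,270)),4.5,f'pics/{n}7.png')
"
```

```text
t 13.85 pos [522.1 -98.3  15.7] zhead -4.12 F [ 0.4  0.1 -1.7] w 0.223
shift tot shares now-axes [ 0.176 -0.062  0.011]  target-axes [ 0.176 -0.062  0.011]  turn shares [0.0011 0.0003 0.0005]
top 25 0 
top 65 0 
top 105 59 15.16
top 145 201 15.08
top 185 9 26.31
top toaster (along,lat) ((337.1555480957031, -0.24034881591796875), (264.6631164550781, 164.67300415039062), 0.2907204329967499)
scene 25 139 15.73
scene 65 270 15.83
scene 105 277 15.79
scene 145 275 16.03
scene 185 81 15.7
scene toaster (along,lat) ((334.9390869140625, 0.9712142944335938), (260.7712097167969, 165.0205078125), 0.3685133755207062)
```

View pics/scene7.png

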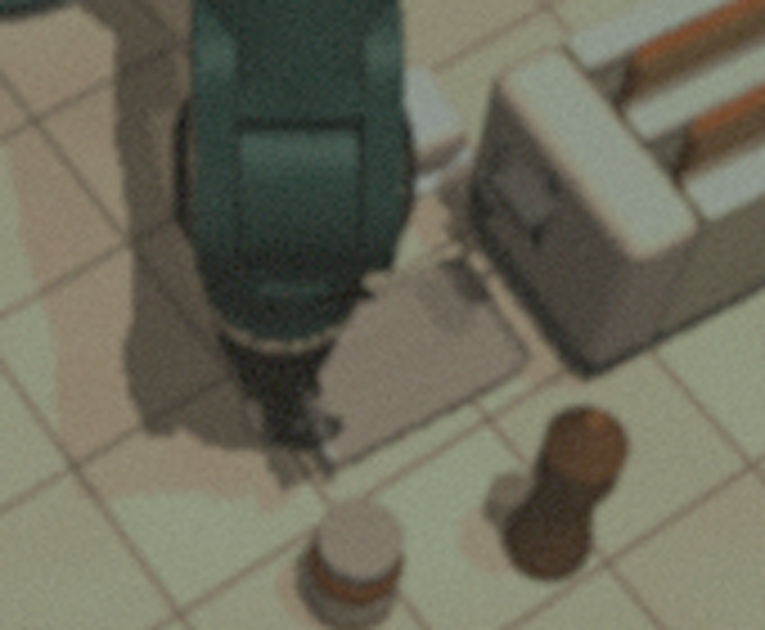

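View pics/top7.png

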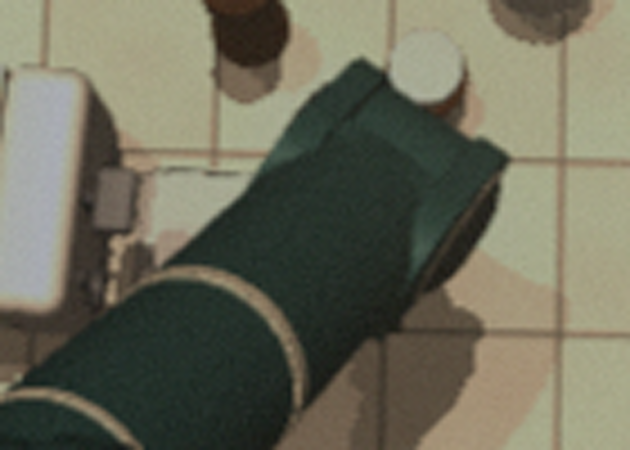

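```bash
python3 -c "
from h import *
from station import robot
for n in('top','scene'):
    W=np.load(f'pics/{n}W.npy'); P=W.reshape(-1,3); p=np.array([489.9,-222.6,0]); h=np.radians(74.35); d=np.array([np.cos(h),np.sin(h),0]); l=np.array([np.sin(h),-np.cos(h),0])
    a=(P-p)@d; b=(P-p)@l; m=(abs(a)<70)&(abs(b)<38)&(abs(P[:,2])<20); print(n,'start floor',np.median(P[m,2]),np.mean(P[m,2]),m.sum())
    k=np.load(f'pics/{n}7.npy',allow_pickle=True).item(); Q=cloud(k).reshape(-1,3)
    for lab,X in(('start',P),('now',Q)):
        m=(abs(X[:,0]-600)<20)&(abs(X[:,1]+20)<40)&(abs(X[:,2])<10); print(n,lab,'table',np.mean(X[m,2]),m.sum())
    p=np.array([522.1,-98.3,0]); h=np.radians(85.85); d=np.array([np.cos(h),np.sin(h),0]); l=np.array([np.sin(h),-np.cos(h),0])
    a=(Q-p)@d; b=(Q-p)@l
    for lo,hi in((30,80),(80,130),(130,180)):
        m=(a>lo)&(a<hi)&(abs(b)<38)&(Q[:,2]>8)&(Q[:,2]<25); print(n,'now floor',lo,np.mean(Q[m,2]),m.sum())
    for lo,hi in((-38,-13),(-13,13),(13,38)):
        m=(a>100)&(a<180)&(b>lo)&(b<hi)&(Q[:,2]>8)&(Q[:,2]<25); print(n,'lat',lo,np.mean(Q[m,2]),m.sum())
print(robot.get_state()['eef_pos'])
"
```

```text
top start floor 3.102852515476613 3.213770352083886 1000
top start table 0.5168634579775548 297
top now table -0.40412247380640653 97
top now floor 30 nan 0
top now floor 80 15.024455475236975 19
top now floor 130 15.037060803724764 228
top lat -38 15.414071692442823 28
top lat -13 14.931190025376358 84
top lat 13 15.02296702043508 135
scene start floor 4.247880234001524 4.2369668777068075 1088
scene start table 1.2540591744016214 319
scene now table 1.1034767422769955 314
scene now floor 30 15.918440105537728 231
scene now floor 80 15.726760577736792 352
scene now floor 130 15.884129979751101 347
scene lat -38 15.611097411041813 177
scene lat -13 15.95056332445959 193
scene lat 13 15.812160347537915 187
[522.6737435  -98.29324662  16.56289407]
  return _methods._mean(a, axis=axis, dtype=dtype,
  ret = ret.dtype.type(ret / rcount)
```

The camera and wrist might meet the lever knob if I push in with the tool vertical. So I'll set the tray down here, aligned with the slot, and regrasp with the tool tilted back.

Request:
play_rows([
  [-1,[0,0.15,0],[0,0,0]],
  [-1,[0,0.15,0],[0,0,0]],
  [-1,[0,0.08,0],[0,0,0]],
  [-1,[0,0,0],[0,0,0]],
  [0.4,[0,0,0],[0,0,0]],
  [0.4,[0,0,0],[0,0,0]],
  [0.4,[0,0,0],[0,0,0]],
  [0.4,[0,0,0],[0,0,0]],
  [0.4,[0,0,0],[0,0,0]],
  [0.4,[0,0,0],[0,0,0]],
  [0.4,[0,-0.4,0],[0,0,0]],
  [0.4,[0,-0.8,0],[0,0,0]],
  [0.4,[0,-0.8,0],[0,0,0]],
  [0.4,[0,-0.8,0],[0,0,0]],
  [0.4,[0,0,0],[0,0,0]],
])

```text
time_s: 15.2
eef_pos: [524.8, -97.6, 93.7]
eef_rot: [0.481, -0.516, 0.519, -0.483]
contact_force: [-0.1, -1.2, 0.8]
grip_width: 0.694
```

```bash
python3 -c "
from h import *; delta([522,-180,140],-4.15,50)
c=wrist('w8')
W=cloud(c); x,y,z=W[...,0],W[...,1],W[...,2]
t=(x>440)&(x<600)&(y>-130)&(y<-60)
def rect(m,n):
    P=W[m][:,:2].astype(np.float32); r=cv2.minAreaRect(P); print(n,len(P),np.round(r[0],1),np.round(r[1],1),round(r[2],2),'z',np.round(np.nanpercentile(W[m][:,2],[5,50,95]),1))
rect(t&(z>24)&(z<45),'plate+grip')
"
```

```text
t 15.2 pos [524.8 -97.6  93.7] zhead -4.05 F [-0.1 -1.2  0.8] w 0.694
shift tot shares now-axes [ 2.745 -1.545  0.109]  target-axes [ 0.582 -3.096  0.105]  turn shares [-0.0027  0.0025  0.5554]
plate+grip 3228 [523.1 -94.1] [ 35.3 111.5] 85.97 z [26.2 31.6 33.9]
```

View pics/w8.png

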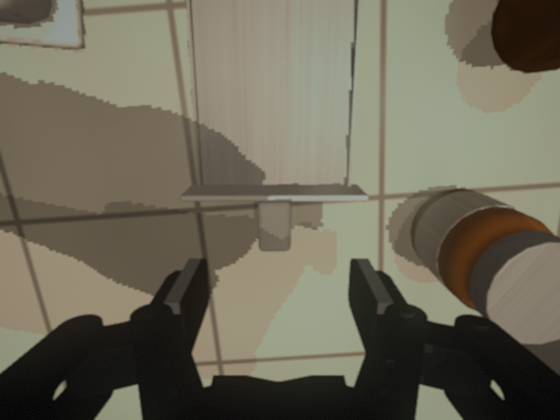

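Request:
play_rows([
  [0.4,[0.4,0,0],[0,0,0.07]],
  [0.4,[0.4,0,0],[0,0,0.07]],
  [0.4,[0.4,0,0],[0,0,0.07]],
  [0.4,[0,0,0],[0,0,0.07]],
  [0.4,[0,0,0],[0,0,0.07]],
  [0.4,[0,0,0],[0,0,0.07]],
  [0.4,[0,0,0],[0,0,0.07]],
  [0.4,[0,0,0],[0,0,0.065]],
  [0.4,[0,0,0],[0,0,0]],
  [0.4,[0,0,0],[0,0,0]],
])

```text
time_s: 16.08
eef_pos: [519.4, -128.2, 84.3]
eef_rot: [-0.236, 0.669, -0.282, 0.646]
contact_force: [-0.0, -0.2, -0.4]
grip_width: 0.699
```

```bash
python3 -c "
from h import *; delta([519.6,-143.3,56],-4.1,50); 
from station import robot
print(np.round(robot.get_state()['joint_positions'],2))
k=robot.read_camera('scene'); crop(k,230,100,420,270,4,'pics/s9.png')
"
```

```text
t 16.08 pos [ 519.4 -128.2   84.3] zhead -4.16 F [-0.  -0.2 -0.4] w 0.699
shift tot shares now-axes [1.032 0.276 0.05 ]  target-axes [1.045 0.221 0.043]  turn shares [ 0.0026 -0.0039  0.0341]
[ 0.34  0.74  0.3   1.78 -0.9   1.34  1.08]
```

View pics/s9.png

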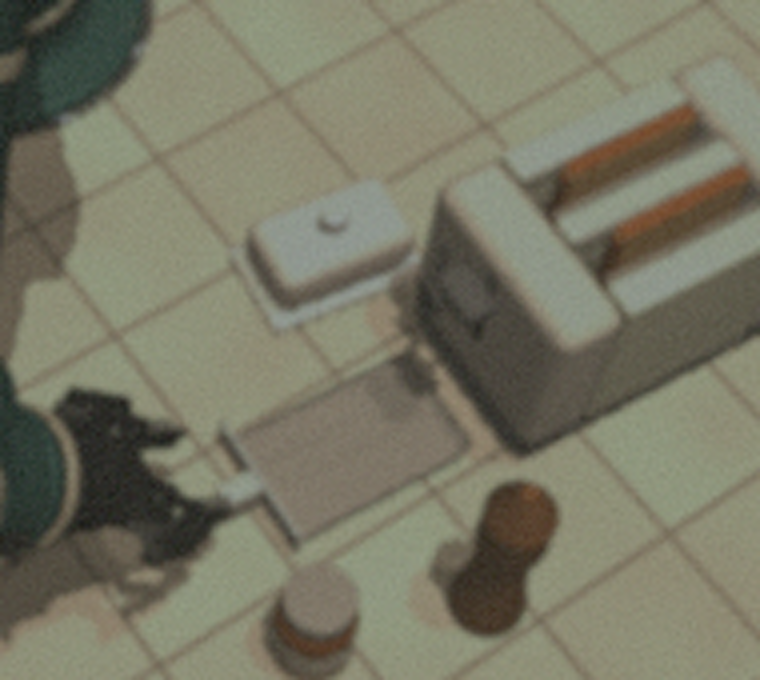

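Request:
play_rows([
  [0.4,[0.25,0.06,0.01],[0.0026,-0.004,0.034]],
  [0.4,[0.26,0.05,0.01],[0,0,0]],
  [0.4,[0.26,0.06,0.01],[0,0,0]],
  [0.4,[0.26,0.05,0.01],[0,0,0]],
  [0.4,[0,0,0],[0,0,0]],
  [0.4,[0,0,0],[0,0,0]],
])

```text
time_s: 16.63
eef_pos: [520.3, -142.2, 57.6]
eef_rot: [-0.219, 0.672, -0.265, 0.656]
contact_force: [0.3, 0.1, 0.4]
grip_width: 0.701
```

```bash
python3 -c "
from h import *; delta([523+.4,-96.1+6.3,11],-4.05,50); 
c=wrist('w10')
W=cloud(c); x,y,z=W[...,0],W[...,1],W[...,2]
t=(x>440)&(x<600)&(y>-130)&(y<-60)
def rect(m,n):
    P=W[m][:,:2].astype(np.float32); r=cv2.minAreaRect(P); print(n,len(P),np.round(r[0],1),np.round(r[1],1),round(r[2],2),'z',np.round(np.nanpercentile(W[m][:,2],[5,50,95]),1))
rect(t&(z>24)&(z<45),'plate+grip')
"
```

```text
t 16.63 pos [ 520.3 -142.2   57.6] zhead -3.94 F [0.3 0.1 0.4] w 0.701
shift tot shares now-axes [ 0.066  2.339 -0.021]  target-axes [ 0.066  2.339 -0.021]  turn shares [0.0001 0.0018 0.0001]
plate+grip 3785 [523.3 -95. ] [ 37.1 111.2] 86.74 z [25.2 31.2 33.7]
```

View pics/w10.png

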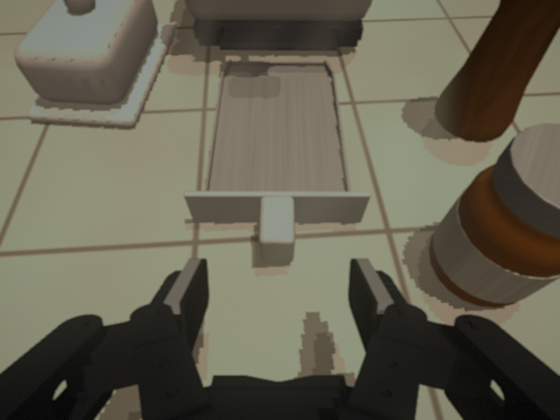

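The tool is tilted 50°. The tray is ahead, grip at (277,230), and the slot is visible behind the nose at about (280,45). Zooming on the slot.

```bash
python3 -c "
from h import *; c=np.load('pics/w10.npy',allow_pickle=True).item(); crop(c,170,0,390,110,3.6,'pics/w10c.png')"
```

```text
(no output)
```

View pics/w10c.png

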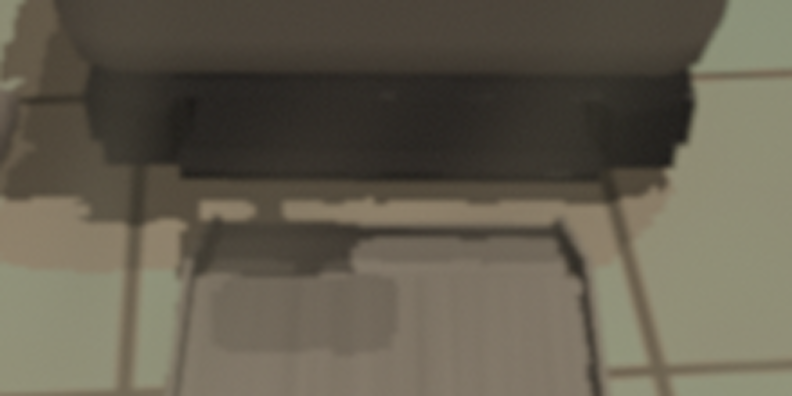

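```bash
python3 -c "
from h import *; c=np.load('pics/w10.npy',allow_pickle=True).item()
f=lambda u,v,z: cam2world(c,170+u/3.6-.36,v/3.6-.36,planez=z)
print('slot',f(182,178,12),f(605,178,12), (f(182,178,12)+f(605,178,12))/2)
a,b=f(215,222,8),f(560,222,8); print('nose',a,b,(a+b)/2,np.linalg.norm(a-b))
a,b=f(190,275,8),f(590,275,8); print('body',a,b,(a+b)/2,np.linalg.norm(a-b))
"
```

```text
slot [484.33271753  99.15078926  12.        ] [591.08225109  92.18497017  12.        ] [537.70748431  95.66787971  12.        ]
nose [492.28659111  86.1743203    8.        ] [578.39835834  80.53549226   8.        ] [535.34247473  83.35490628   8.        ] 86.29619248069177
body [486.41483142  65.47856956   8.        ] [582.64500191  59.15239377   8.        ] [534.52991666  62.31548166   8.        ] 96.43788785112999
```

Request:
play_rows([
  [0.4,[0.03,0.5,-0.01],[0,0,0]],
  [0.4,[0.03,0.6,-0.01],[0,0,0]],
  [0.4,[0,0.6,0],[0,0,0]],
  [0.4,[0,0.4,0],[0,0,0]],
  [0.4,[0,0.2,0],[0,0,0]],
  [0.4,[0,0,0],[0,0,0]],
  [0.4,[0,0,0],[0,0,0]],
])

```text
time_s: 17.27
eef_pos: [523.5, -91.0, 12.2]
eef_rot: [-0.218, 0.672, -0.265, 0.657]
contact_force: [-0.4, -0.9, 0.1]
grip_width: 0.699
```

```bash
python3 -c "
from h import *; delta([523+.4,-96.1+6.3,11],-4.05,50); 
c=wrist('w11')"
```

```text
t 17.27 pos [523.5 -91.   12.2] zhead -3.97 F [-0.4 -0.9  0.1] w 0.699
shift tot shares now-axes [ 0.006  0.057 -0.005]  target-axes [ 0.006  0.057 -0.005]  turn shares [-0.0004  0.0019 -0.0003]
```

View pics/w11.png

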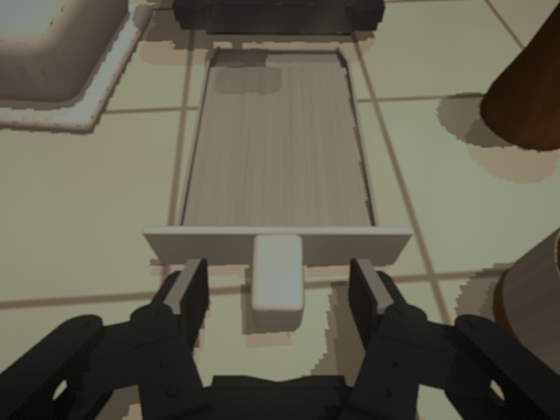

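Request:
play_rows([
  [-1,[0,0,0],[0,0,0]],
  [-1,[0,0,0],[0,0,0]],
  [-1,[0,0,0],[0,0,0]],
  [-1,[0,0,0],[0,0,0]],
  [-1,[0,0,0],[0,0,0]],
  [-1,[0,0,0],[0,0,0]],
  [-1,[0,0,0],[0,0,0]],
], squeeze=110)

```text
time_s: 17.9
eef_pos: [523.5, -91.3, 12.5]
eef_rot: [-0.218, 0.672, -0.265, 0.657]
contact_force: [-1.5, -2.3, 4.8]
grip_width: 0.213
```

```bash
python3 -c "
from h import *; delta([523+.4,-96.1+6.3,12.2+13.5],-4.05,50)"
```

```text
t 17.9 pos [523.5 -91.3  12.5] zhead -4.0 F [-1.5 -2.3  4.8] w 0.213
shift tot shares now-axes [-0.369 -0.244 -0.006]  target-axes [-0.369 -0.244 -0.007]  turn shares [-0.0008  0.0018 -0.0004]
```

Request:
play_rows([
  [-1,[-0.17,-0.145,0],[0,0,0]],
  [-1,[-0.175,-0.145,0],[0,0,0]],
  [-1,[0,0,0],[0,0,0]],
  [-1,[0,0,0],[0,0,0]],
])

```text
time_s: 18.23
eef_pos: [523.6, -90.9, 26.1]
eef_rot: [-0.218, 0.671, -0.265, 0.657]
contact_force: [-0.7, -0.2, -2.8]
grip_width: 0.212
```

```bash
cat > chk.py <<'E'
from h import *
from station import robot
import sys
s=robot.get_state(); delta(s['eef_pos'],-4.05,50,s)
M=R.from_quat(s['eef_rot']).as_matrix(); h=np.arctan2(M[1,2],M[0,2])+np.pi/2
d=np.array([np.cos(h),np.sin(h),0]); l=np.array([np.sin(h),-np.cos(h),0])
g=s['eef_pos']*[1,1,0]
for n,z0 in(('top',3.2),('scene',4.24)):
    k=robot.read_camera(n); np.save(f'pics/{n}_{sys.argv[1]}.npy',k,allow_pickle=True); Q=cloud(k).reshape(-1,3)
    a=(Q-g)@d; b=(Q-g)@l
    for lo in range(10,180,30):
        m=(a>lo)&(a<lo+30)&(abs(b)<38)&(Q[:,2]>8)&(Q[:,2]<28)
        if m.sum()>15: print(n,'underside',lo,round(np.mean(Q[m,2])-z0,2),m.sum())
    for lo in(-38,-13,13):
        m=(a>40)&(a<160)&(b>lo)&(b<lo+25)&(Q[:,2]>8)&(Q[:,2]<28); print(n,'lat',lo,round(np.mean(Q[m,2])-z0,2),m.sum())
E
python3 chk.py 12
```

```text
t 18.23 pos [523.6 -90.9  26.1] zhead -3.97 F [-0.7 -0.2 -2.8] w 0.212
shift tot shares now-axes [0. 0. 0.]  target-axes [0. 0. 0.]  turn shares [-0.0007  0.0022 -0.0002]
top underside 10 13.94 174
top underside 40 13.64 209
top underside 70 13.72 209
top underside 100 13.12 213
top underside 130 13.21 212
top underside 160 13.49 136
top lat -38 13.56 282
top lat -13 13.25 273
top lat 13 13.38 276
scene underside 10 13.14 136
scene underside 40 13.08 224
scene underside 70 12.93 214
scene underside 100 12.9 215
scene underside 130 12.87 205
scene underside 160 13.02 136
scene lat -38 12.94 278
scene lat -13 13.02 275
scene lat 13 12.85 291
```

Tray is level, underside at 13.2 mm, and its axis meets the slot centre. Starting the insertion slowly.

Request:
play_rows([
  [-1,[-0.107,0.128,0],[0,0,0]],
  [-1,[-0.107,0.128,0],[0,0,0]],
  [-1,[-0.107,0.128,0],[0,0,0]],
  [-1,[-0.107,0.128,0],[0,0,0]],
  [-1,[-0.107,0.128,0],[0,0,0]],
  [-1,[-0.107,0.128,0],[0,0,0]],
  [-1,[0,0,0],[0,0,0]],
])

```text
time_s: 18.92
eef_pos: [525.4, -59.4, 25.7]
eef_rot: [-0.218, 0.672, -0.264, 0.657]
contact_force: [-0.4, -0.1, -2.2]
grip_width: 0.216
```

```bash
python3 chk.py 13; python3 -c "
from h import *; c=wrist('w13'); crop(c,140,0,420,210,2.8,'pics/w13c.png')"
```

```text
t 18.92 pos [525.4 -59.4  25.7] zhead -3.9 F [-0.4 -0.1 -2.2] w 0.216
shift tot shares now-axes [0. 0. 0.]  target-axes [0. 0. 0.]  turn shares [ 0.0003  0.0022 -0.001 ]
top underside 10 13.49 171
top underside 40 13.26 211
top underside 70 13.36 214
top underside 100 13.06 209
top underside 130 13.85 163
top underside 160 13.49 20
top lat -38 13.54 283
top lat -13 13.31 262
top lat 13 13.22 244
scene underside 10 13.67 134
scene underside 40 13.18 210
scene underside 70 12.94 209
scene underside 100 13.09 210
scene underside 130 12.97 210
scene underside 160 13.47 66
scene lat -38 13.41 268
scene lat -13 12.77 281
scene lat 13 13.0 279
```

View pics/w13c.png

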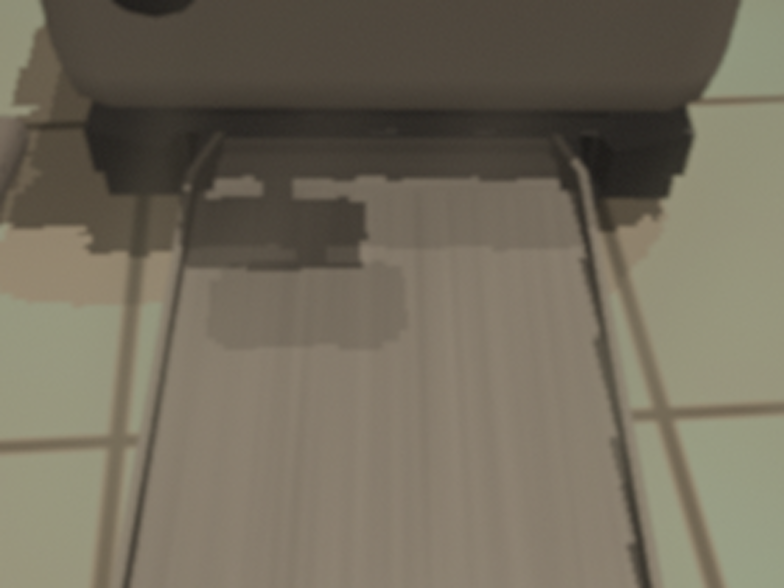

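The nose is entering and forces are low. The slot's right edge (crop ~602,190) leaves slightly more gap than the left (~187,190), so I'll shift 0.7 mm that way and go on.

Request:
play_rows([
  [-1,[-0.107,0.128,0.025],[0,0,0]],
  [-1,[-0.107,0.128,0],[0,0,0]],
  [-1,[-0.107,0.128,0],[0,0,0]],
  [-1,[-0.107,0.128,0],[0,0,0]],
  [-1,[-0.107,0.128,0],[0,0,0]],
  [-1,[-0.107,0.128,0],[0,0,0]],
  [-1,[0,0,0],[0,0,0]],
])

```text
time_s: 19.65
eef_pos: [528.2, -29.6, 25.7]
eef_rot: [-0.218, 0.672, -0.264, 0.657]
contact_force: [0.6, -0.3, -2.7]
grip_width: 0.21
```

```bash
python3 -c "
from h import *; delta([537.5-7.7,0,25.7],-4.05,50); c=wrist('w14'); crop(c,140,0,420,210,2.8,'pics/w14c.png')"
```

```text
t 19.65 pos [528.2 -29.6  25.7] zhead -3.9 F [ 0.6 -0.3 -2.7] w 0.21
shift tot shares now-axes [-0.634  0.756 -0.015]  target-axes [-0.635  0.755 -0.018]  turn shares [ 0.0003  0.0022 -0.001 ]
```

View pics/w14c.png

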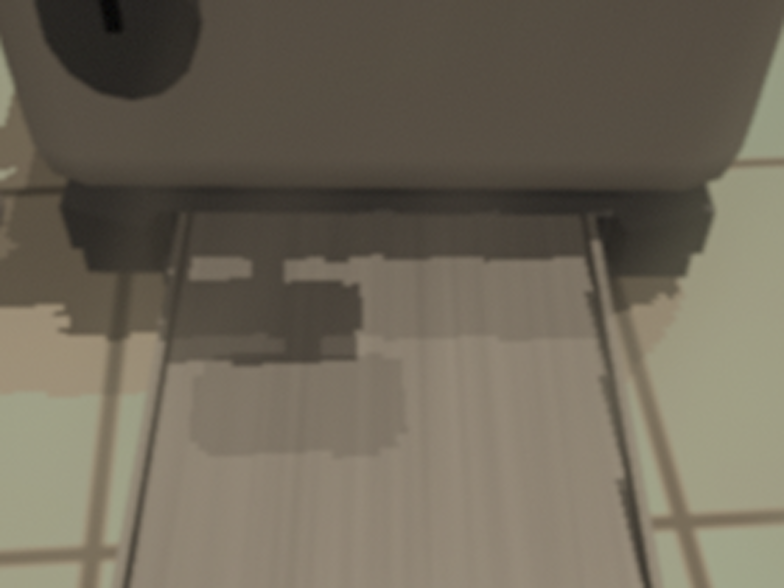

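Request:
play_rows([
  [-1,[-0.107,0.128,0],[0,0,0]],
  [-1,[-0.107,0.128,0],[0,0,0]],
  [-1,[-0.107,0.128,0],[0,0,0]],
  [-1,[-0.107,0.128,0],[0,0,0]],
  [-1,[-0.107,0.128,0],[0,0,0]],
  [-1,[-0.107,0.128,0],[0,0,0]],
  [-1,[-0.107,0.128,0],[0,0,0]],
  [-1,[-0.107,0.128,0],[0,0,0]],
  [-1,[-0.107,0.128,0],[0,0,0]],
])

```text
time_s: 20.45
eef_pos: [531.4, 14.5, 25.5]
eef_rot: [-0.218, 0.672, -0.265, 0.657]
contact_force: [-0.5, -0.4, -2.4]
grip_width: 0.219
```

Request:
play_rows([
  [-1,[-0.107,0.128,0],[0,0,0]],
  [-1,[-0.107,0.128,0],[0,0,0]],
  [-1,[-0.107,0.128,0],[0,0,0]],
  [-1,[-0.107,0.128,0],[0,0,0]],
])

```text
time_s: 20.78
eef_pos: [532.8, 34.5, 25.5]
eef_rot: [-0.218, 0.672, -0.265, 0.657]
contact_force: [-0.8, 0.9, -2.3]
grip_width: 0.212
```

```bash
python3 -c "
from h import *; delta([537.5-1.4,86.6,25.7],-4.05,50); c=wrist('w15')
from station import robot
print(np.round(robot.get_state()['joint_positions'],2))
k=robot.read_camera('scene'); crop(k,270,100,460,250,4,'pics/s15.png')"
```

```text
t 20.78 pos [532.8  34.5  25.5] zhead -3.97 F [-0.8  0.9 -2.3] w 0.212
shift tot shares now-axes [-1.124  1.33  -0.011]  target-axes [-1.125  1.329 -0.014]  turn shares [-0.0003  0.0018 -0.0005]
[ 0.2   0.78  0.14  1.93 -1.11  1.12  1.12]
```

View pics/w15.png

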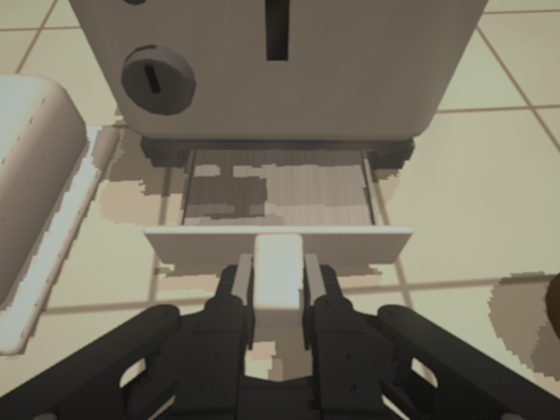

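View pics/s15.png

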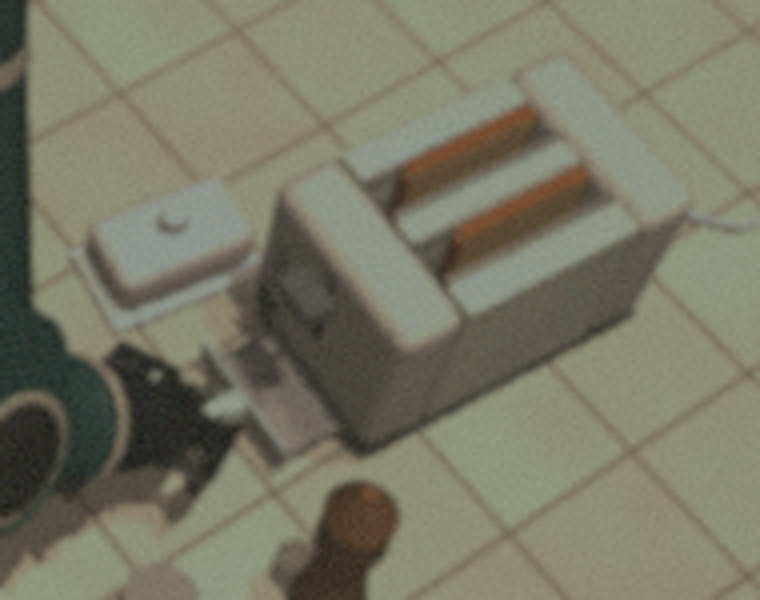

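Joint 5 is at -1.11, near its -1.19 limit. I'll go 10 mm further, then release and finish by pushing with shut fingers at a smaller tilt.

Request:
play_rows([
  [-1,[-0.107,0.128,0],[0,0,0]],
  [-1,[-0.107,0.128,0],[0,0,0]],
  [-1,[0.03,0.02,0],[0,0,0]],
  [0.1,[0,0,0],[0,0,0]],
  [0.1,[0,0,0],[0,0,0]],
  [0.1,[0,0,0],[0,0,0]],
  [0.1,[0,0,0],[0,0,0]],
  [0.1,[0,0,0],[0,0,0]],
])

```text
time_s: 21.55
eef_pos: [533.5, 43.7, 24.4]
eef_rot: [-0.218, 0.672, -0.265, 0.657]
contact_force: [0.1, 0.3, -0.3]
grip_width: 0.55
```

```bash
python3 -c "
from h import *; delta([537.5-1.4,86.6,25.7],-4.05,40); c=wrist('w16')
from station import robot
print(np.round(robot.get_state()['joint_positions'],2))"
```

```text
t 21.55 pos [533.5  43.7  24.4] zhead -3.98 F [ 0.1  0.3 -0.3] w 0.55
shift tot shares now-axes [-0.953  1.071 -0.014]  target-axes [-1.125  0.889 -0.015]  turn shares [-0.0007  0.0017 -0.1116]
[ 0.2   0.78  0.13  1.93 -1.12  1.1   1.12]
```

View pics/w16.png

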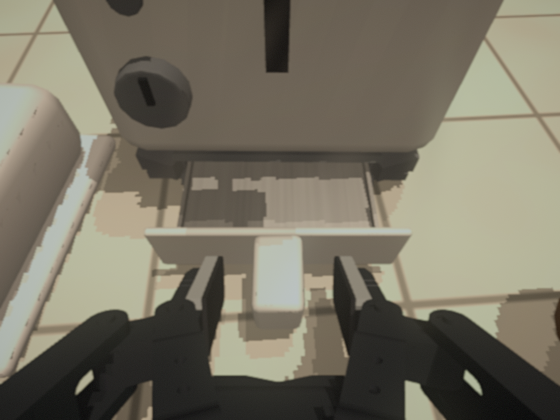

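Request:
play_rows([
  [0.1,[0,-0.4,0],[0,0,0]],
  [0.1,[0,-0.6,0],[0,0,0]],
  [0.1,[0,-0.7,0],[0,0,0]],
  [-1,[0,-0.6,0],[0,0,0]],
  [-1,[0,0,0],[0,0,-0.055]],
  [-1,[0,0,0],[0,0,-0.056]],
  [-1,[0,0,0],[0,0,0]],
  [-1,[0,0,0],[0,0,0]],
  [-1,[0,0,0],[0,0,0]],
  [-1,[0,0,0],[0,0,0]],
], squeeze=40)

```text
time_s: 22.43
eef_pos: [529.3, -9.6, 68.3]
eef_rot: [-0.275, 0.651, -0.321, 0.631]
contact_force: [0.7, 0.1, 0.4]
grip_width: 0.001
```

```bash
python3 -c "
from h import *; c=wrist('w17')
W=cloud(c); x,y,z=W[...,0],W[...,1],W[...,2]
t=(x>440)&(x<600)&(y>10)&(y<75)
def rect(m,n):
    P=W[m][:,:2].astype(np.float32); r=cv2.minAreaRect(P); print(n,len(P),np.round(r[0],1),np.round(r[1],1),round(r[2],2),'z',np.round(np.nanpercentile(W[m][:,2],[5,50,95]),1))
rect(t&(z>36)&(z<60),'plate+grip')
delta([530.5,3,24],-4.05,40)
from station import robot
print(np.round(robot.get_state()['joint_positions'],2))"
```

```text
plate+grip 3620 [533.1  40. ] [ 36.7 111. ] 85.88 z [37.3 41.9 43.8]
t 22.48 pos [529.3  -9.6  68.2] zhead -4.04 F [-1.2 -0.8 -0.4] w 0.002
shift tot shares now-axes [0.626 1.398 0.007]  target-axes [0.623 1.4   0.009]  turn shares [-0.0005  0.0007 -0.0014]
[ 0.14  0.64  0.23  1.93 -0.96  1.08  0.97]
```

View pics/w17.png

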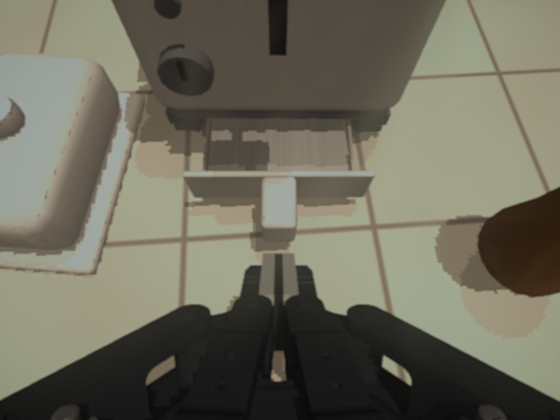

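Tray plate+grip is centred on the slot line at y=40. Positioning behind the grip, then pushing.

Request:
play_rows([
  [-1,[0.21,0.4,0],[0,0,0]],
  [-1,[0.21,0.5,0],[0,0,0]],
  [-1,[0.2,0.5,0],[0,0,0]],
  [-1,[0,0,0],[0,0,0]],
  [-1,[-0.128,0.107,0],[0,0,0]],
  [-1,[-0.128,0.107,0],[0,0,0]],
  [-1,[-0.128,0.107,0],[0,0,0]],
  [-1,[-0.128,0.107,0],[0,0,0]],
  [-1,[0,0,0],[0,0,0]],
])

```text
time_s: 23.23
eef_pos: [532.3, 25.0, 25.3]
eef_rot: [-0.276, 0.65, -0.321, 0.632]
contact_force: [-0.6, 0.7, 0.7]
grip_width: -0.002
```

```bash
python3 -c "
from h import *; c=wrist('w18')
delta([534.3,62,24],-4.05,40)"
```

```text
t 23.28 pos [532.2  24.5  25.2] zhead -3.92 F [ 0.1 -0.3  0.5] w 0.004
shift tot shares now-axes [-0.934  0.836 -0.016]  target-axes [-0.935  0.835 -0.019]  turn shares [-0.0006  0.0024 -0.0008]
```

View pics/w18.png

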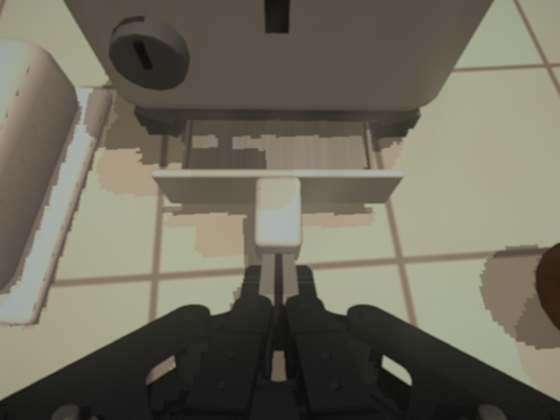

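Request:
play_rows([
  [-1,[-0.128,0.107,0],[0,0,0]],
  [-1,[-0.128,0.107,0],[0,0,0]],
  [-1,[-0.128,0.107,0],[0,0,0]],
  [-1,[-0.128,0.107,0],[0,0,0]],
  [-1,[-0.128,0.107,0],[0,0,0]],
  [-1,[-0.128,0.107,0],[0,0,0]],
])

```text
time_s: 23.78
eef_pos: [534.2, 54.3, 24.8]
eef_rot: [-0.276, 0.65, -0.321, 0.631]
contact_force: [0.2, -2.7, -0.1]
grip_width: -0.001
```

```bash
python3 -c "
from h import *; c=wrist('w19')
W=cloud(c); x,y,z=W[...,0],W[...,1],W[...,2]
t=(x>440)&(x<600)&(y>52)&(y<103)
def rect(m,n):
    P=W[m][:,:2].astype(np.float32); r=cv2.minAreaRect(P); print(n,len(P),np.round(r[0],1),np.round(r[1],1),round(r[2],2),'z',np.round(np.nanpercentile(W[m][:,2],[5,50,95]),1))
rect(t&(z>36)&(z<50),'plate+grip')
delta([534.3,62,24],-4.05,40)
from station import robot
print(np.round(robot.get_state()['joint_positions'],2))"
```

```text
plate+grip 8335 [541.1  77.3] [118.7  50.5] 1.25 z [37.3 43.4 46.2]
t 23.83 pos [534.1  55.4  24.8] zhead -3.91 F [ 0.7  0.9 -0.9] w -0.0
shift tot shares now-axes [-0.15   0.161 -0.008]  target-axes [-0.15   0.161 -0.009]  turn shares [-0.0001  0.0022 -0.001 ]
[ 0.08  0.7   0.16  1.97 -1.06  0.96  1.  ]
```

View pics/w19.png

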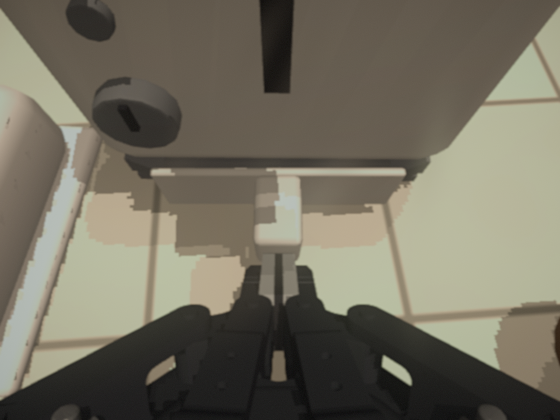

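Nearly home; the plate's top edge at row 172 is close to the face. Small pushes until the force rises.

Request:
play_rows([
  [-1,[-0.077,0.064,0],[0,0,0]],
  [-1,[-0.077,0.064,0],[0,0,0]],
  [-1,[0,0,0],[0,0,0]],
])

```text
time_s: 24.08
eef_pos: [534.5, 60.4, 24.8]
eef_rot: [-0.276, 0.65, -0.321, 0.631]
contact_force: [0.5, 0.1, -0.1]
grip_width: -0.001
```

Request:
play_rows([
  [-1,[-0.051,0.043,0],[0,0,0]],
  [-1,[-0.051,0.043,0],[0,0,0]],
  [-1,[0,0,0],[0,0,0]],
])

```text
time_s: 24.33
eef_pos: [534.6, 62.1, 24.3]
eef_rot: [-0.276, 0.65, -0.322, 0.63]
contact_force: [-4.1, -11.6, 2.5]
grip_width: -0.002
```

```bash
python3 -c "
from h import *; c=wrist('w20'); delta([534.3,62,24],-4.05,40)
W=cloud(c); x,y,z=W[...,0],W[...,1],W[...,2]
h=np.radians(85.85); a=(x-537.4)*np.cos(h)+(y-105.9)*np.sin(h); b=(x-537.4)*np.sin(h)-(y-105.9)*np.cos(h)
m=(abs(b)<55)&(abs(b)>14)&(z>30)&(z<50)&(abs(a)<40)
for zz in range(20,70,4):
    q=(abs(b)<50)&(abs(b)>14)&(z>zz)&(z<zz+4)&(abs(a)<40); print(zz,q.sum(),np.round(np.nanpercentile(a[q],[5,50,95]),1) if q.sum() else '')
"
```

```text
t 24.38 pos [534.7  62.1  24.4] zhead -4.06 F [ -5.  -11.6   3.6] w -0.003
shift tot shares now-axes [ 0.012  0.006 -0.012]  target-axes [ 0.012  0.006 -0.012]  turn shares [-0.0012  0.0008  0.0007]
20 523 [-4.8 -4.2 -3.7]
24 536 [-4.8 -4.3 -3.8]
28 595 [-4.9 -4.3 -3.8]
32 608 [-4.9 -4.4 -3.8]
36 688 [-4.9 -4.4 -3.9]
40 2020 [-4.7 -2.9 -0. ]
44 825 [-2.4 -0.4  0.2]
48 784 [-1.  -0.4  0.2]
52 811 [-1.1 -0.4  0.2]
56 870 [-1.  -0.4  0.2]
60 990 [-9.8 -0.5  0.2]
64 1148 [-10.2  -0.5   0.2]
68 1271 [-10.2  -0.6   0.2]
```

View pics/w20.png

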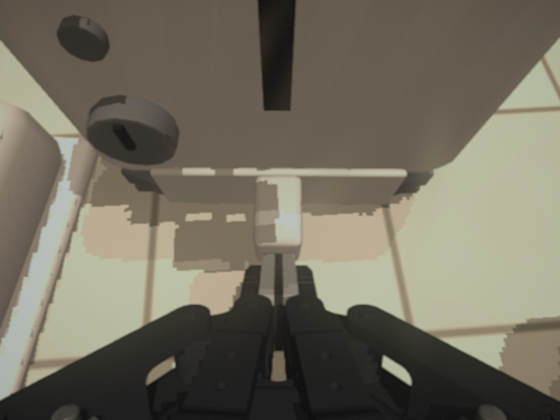

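The tray is home: plate outer face is 3.9 mm proud, which is its own 4 mm thickness, and the push force is 12 N. Backing off and rising to the lever.

Request:
play_rows([
  [-1,[0.3,-0.25,0],[0,0,0]],
  [-1,[0.58,-0.48,0],[0,0,0]],
  [-1,[0.58,-0.49,0],[0,0,0]],
  [-1,[0.58,-0.49,0],[0,0,0]],
  [-1,[-0.54,-0.64,0],[0,0,0]],
  [-1,[-0.54,-0.64,0],[0,0,0]],
  [-1,[-0.54,-0.64,0],[0,0,0]],
  [-1,[-0.54,-0.64,0],[0,0,0]],
  [-1,[-0.54,-0.64,0],[0,0,0]],
  [-1,[-0.54,-0.64,0],[0,0,0]],
  [-1,[-0.54,-0.64,0],[0,0,0]],
  [-1,[-0.54,-0.64,0],[0,0,0]],
  [-1,[0,0,0],[0,0,-0.0695]],
  [-1,[0,0,0],[0,0,-0.0695]],
  [-1,[0,0,0],[0,0,-0.0695]],
  [-1,[0,0,0],[0,0,-0.0695]],
  [-1,[0,0,0],[0,0,0]],
  [-1,[0,0,0],[0,0,0]],
])

```text
time_s: 25.88
eef_pos: [528.8, -14.2, 226.0]
eef_rot: [-0.411, 0.574, -0.449, 0.548]
contact_force: [0.1, 0.0, -0.8]
grip_width: -0.001
```

```bash
python3 -c "
from h import *; c=wrist('w21'); delta([536,87,195],-4.05,15)
W=cloud(c); x,y,z=W[...,0],W[...,1],W[...,2]
m=(x>490)&(x<580)&(y>55)&(y<98)&(z>155)&(z<172)
P=W[m][:,:2].astype(np.float32); print(len(P),cv2.minAreaRect(P),np.median(z[m]))
m=(x>440)&(x<600)&(y>55)&(y<103)&(z>36)&(z<50)
P=W[m][:,:2].astype(np.float32); print(len(P),cv2.minAreaRect(P) if len(P) else '')
"
```

```text
t 25.93 pos [528.6 -15.3 225.6] zhead -3.92 F [-0.1 -0.2  0.2] w -0.001
shift tot shares now-axes [-3.036  1.876  0.012]  target-axes [-3.04   1.87   0.007]  turn shares [-0.0009  0.0017 -0.0013]
3286 ((535.7789306640625, 83.74756622314453), (28.799339294433594, 44.07341384887695), 85.67890930175781) 163.6857102531525
771 ((562.5224609375, 87.25083923339844), (78.08251190185547, 27.25052833557129), 12.202130317687988)
```

View pics/w21.png

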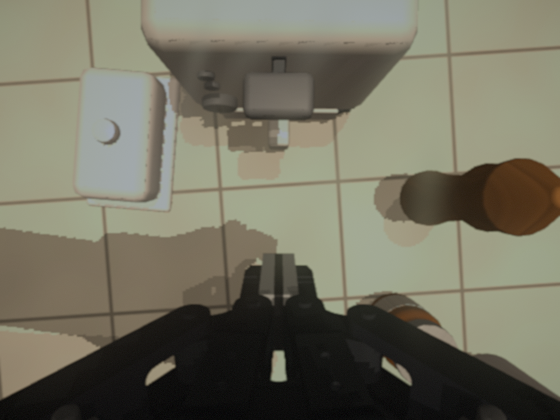

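Request:
play_rows([
  [-1,[-0.3,0.19,0],[0,0,0]],
  [-1,[-0.55,0.34,0],[0,0,0]],
  [-1,[-0.6,0.37,0],[0,0,0]],
  [-1,[-0.6,0.37,0],[0,0,0]],
  [-1,[-0.6,0.37,0],[0,0,0]],
  [-1,[-0.38,0.24,0],[0,0,0]],
  [-1,[0,0,0],[0,0,0]],
  [-1,[0,0,0],[0,0,0]],
])

```text
time_s: 26.6
eef_pos: [535.8, 86.2, 194.2]
eef_rot: [-0.41, 0.575, -0.45, 0.546]
contact_force: [0.2, -0.5, 0.5]
grip_width: 0.001
```

```bash
python3 -c "
from h import *; c=wrist('w22'); delta([536,87,170],-4.05,15)
from station import robot
k=robot.read_camera('scene'); crop(k,270,80,460,230,4,'pics/s22.png')"
```

```text
t 26.65 pos [536.   85.5 194.5] zhead -4.05 F [-0.5 -0.2  1. ] w -0.0
shift tot shares now-axes [ 0.165  0.802 -0.007]  target-axes [ 0.164  0.802 -0.005]  turn shares [-0.0012  0.0004 -0.0003]
```

View pics/w22.png

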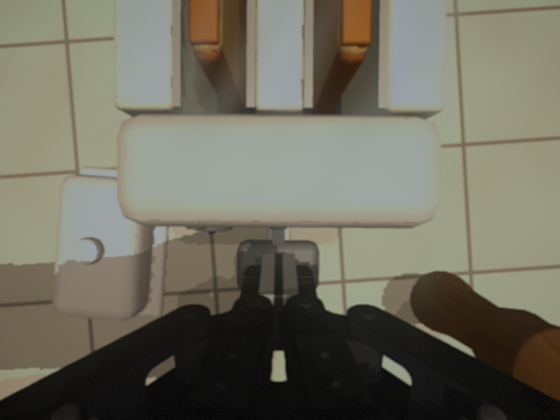

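View pics/s22.png

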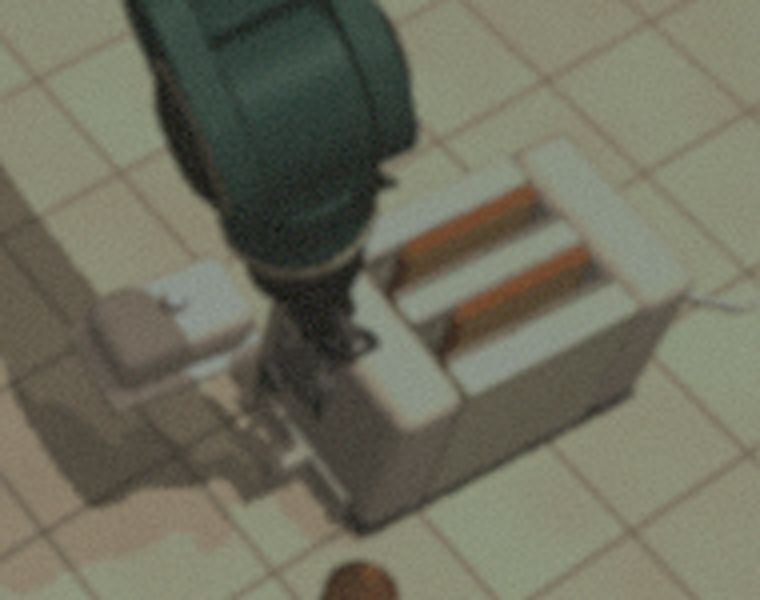

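Fingertips are over the knob (278,262) with the tray still home. Pressing down in steps.

Request:
play_rows([
  [-1,[0.043,0.161,0],[0,0,0]],
  [-1,[0.043,0.161,0],[0,0,0]],
  [-1,[0.043,0.161,0],[0,0,0]],
  [-1,[0.043,0.161,0],[0,0,0]],
  [-1,[0.043,0.161,0],[0,0,0]],
  [-1,[0.043,0.161,0],[0,0,0]],
  [-1,[0.043,0.161,0],[0,0,0]],
])

```text
time_s: 27.28
eef_pos: [536.1, 86.6, 159.3]
eef_rot: [-0.41, 0.575, -0.45, 0.547]
contact_force: [-2.5, -1.6, 4.6]
grip_width: 0.007
```

Request:
play_rows([
  [-1,[0.043,0.161,0],[0,0,0]],
  [-1,[0.043,0.161,0],[0,0,0]],
  [-1,[0.043,0.161,0],[0,0,0]],
  [-1,[0.043,0.161,0],[0,0,0]],
  [-1,[0.043,0.161,0],[0,0,0]],
])

```text
time_s: 27.7
eef_pos: [536.1, 86.6, 134.2]
eef_rot: [-0.41, 0.575, -0.45, 0.546]
contact_force: [-2.3, -2.4, 4.6]
grip_width: 0.003
```

```bash
python3 -c "
from h import *; c=wrist('w23'); delta([536,86,123],-4.05,15)"
```

```text
t 27.75 pos [535.9  86.6 133.4] zhead -3.97 F [ 1.2 -1.9  0.8] w 0.004
shift tot shares now-axes [0.11  0.329 0.005]  target-axes [0.11  0.329 0.006]  turn shares [-0.0009  0.0011 -0.0002]
```

View pics/w23.png

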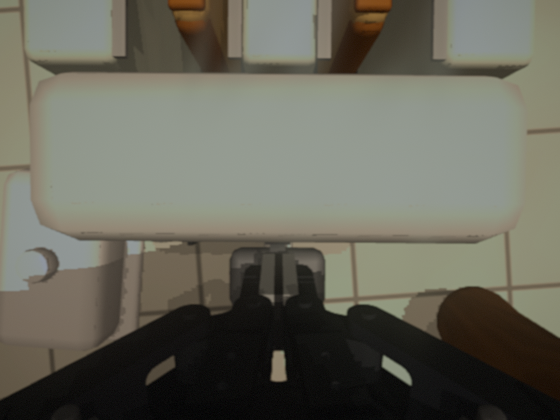

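Force is steady at about 5 N, so the lever is moving. Continuing to the stop.

Request:
play_rows([
  [-1,[0.026,0.097,0],[0,0,0]],
  [-1,[0.026,0.097,0],[0,0,0]],
  [-1,[0.026,0.097,0],[0,0,0]],
])

```text
time_s: 28.0
eef_pos: [536.2, 86.7, 125.5]
eef_rot: [-0.41, 0.575, -0.45, 0.547]
contact_force: [-2.1, -1.8, 5.0]
grip_width: -0.002
```

Request:
play_rows([
  [-1,[0.017,0.064,0],[0,0,0]],
  [-1,[0,0,0],[0,0,0]],
])

```text
time_s: 28.17
eef_pos: [536.1, 86.7, 123.3]
eef_rot: [-0.41, 0.575, -0.45, 0.546]
contact_force: [0.2, -0.6, 0.2]
grip_width: 0.001
```

Request:
play_rows([
  [-1,[0.014,0.052,0],[0,0,0]],
  [-1,[0,0,0],[0,0,0]],
])

```text
time_s: 28.33
eef_pos: [536.3, 86.8, 122.0]
eef_rot: [-0.41, 0.575, -0.45, 0.547]
contact_force: [-0.8, -0.7, 3.1]
grip_width: -0.004
```

Request:
play_rows([
  [-1,[0.014,0.052,0],[0,0,0]],
  [-1,[0,0,0],[0,0,0]],
])

```text
time_s: 28.5
eef_pos: [536.5, 86.7, 121.4]
eef_rot: [-0.41, 0.575, -0.45, 0.547]
contact_force: [-7.7, -3.4, 21.6]
grip_width: 0.002
```

The stop is reached (22 N). Retreating up and back, then the final checks.

Request:
play_rows([
  [-1,[-0.08,-0.3,0],[0,0,0]],
  [-1,[-0.2,-0.77,0],[0,0,0]],
  [-1,[-0.2,-0.77,0],[0,0,0]],
  [-1,[-0.2,-0.77,0],[0,0,0]],
  [-1,[-0.2,-0.77,0],[0,0,0]],
  [-1,[-0.2,-0.77,0],[0,0,0]],
  [-1,[0.6,-0.5,0],[0,0,0]],
  [-1,[0.7,-0.5,0],[0,0,0]],
  [-1,[0.7,-0.5,0],[0,0,0]],
  [-1,[0.7,-0.5,0],[0,0,0]],
  [-1,[0.4,-0.3,0],[0,0,0]],
  [-1,[0,0,0],[0,0,0]],
  [-1,[0,0,0],[0,0,0]],
])

```text
time_s: 29.58
eef_pos: [528.4, -21.7, 291.7]
eef_rot: [-0.41, 0.575, -0.45, 0.546]
contact_force: [0.6, 0.4, -0.5]
grip_width: 0.002
```

```bash
python3 -c "
from h import *; c=wrist('w24'); delta([536,87,195],-4.05,15)
W=cloud(c); x,y,z=W[...,0],W[...,1],W[...,2]
m=(x>490)&(x<580)&(y>60)&(y<98)&(z>105)&(z<172)
P=W[m][:,:2].astype(np.float32); print('knob',len(P),cv2.minAreaRect(P),np.percentile(z[m],[50,90]))
h=np.radians(85.85); a=(x-537.4)*np.cos(h)+(y-105.9)*np.sin(h); b=(x-537.4)*np.sin(h)-(y-105.9)*np.cos(h)
q=(abs(b)<52)&(abs(b)>14)&(z>36)&(z<48)&(a<10)&(a>-40); print('plate',q.sum(),np.round(np.nanpercentile(a[q],[5,50,95]),1),np.percentile(b[q],[1,99]))
q=(abs(b)<16)&(z>30)&(z<50)&(a<-6)&(a>-60); print('grip',q.sum(),np.round(np.nanpercentile(a[q],[2,50,98]),1),np.round(np.nanpercentile(b[q],[2,50,98]),1),np.round(np.nanpercentile(z[q],[5,50,98]),1))
from station import robot
for n in('top','scene'):
    k=robot.read_camera(n); np.save(f'pics/{n}_end.npy',k,allow_pickle=True); W=cloud(k); W0=np.load(f'pics/{n}W.npy')
    for nm,(cx,cy,r,z0,z1) in dict(mill=(688,6,50,100,190),mug=(742,-205,70,60,100),dish=(385,85,90,40,80),jar=(645,-117,45,60,98)).items():
        o=[]
        for X in(W0,W):
            m=(np.hypot(X[...,0]-cx,X[...,1]-cy)<r)&(X[...,2]>z0)&(X[...,2]<z1); o.append(np.round(X[m].mean(0),1) if m.sum()>5 else None)
        print(n,nm,o)
crop(k,260,80,460,300,2.7,'pics/send.png')
"
```

```text
t 29.63 pos [528.3 -20.8 291.3] zhead -3.94 F [-0.7  1.2  0.1] w -0.004
shift tot shares now-axes [-2.645e+00  4.037e+00  4.000e-03]  target-axes [-2.649e+00  4.034e+00  4.000e-03]  turn shares [-0.001   0.0016 -0.0006]
knob 1452 ((535.8551025390625, 83.6435546875), (28.733896255493164, 43.603302001953125), 86.3047103881836) [118.68195906 119.85477681]
plate 198 [-4.6 -2.8 -0.3] [-41.45852148  51.4750341 ]
grip 198 [-36.5 -31.7 -25.9] [-8.2  0.7  9.7] [32.4 44.6 46.7]
top mill [array([681.7,   7.3, 159.6]), array([682. ,   7.6, 159.4])]
top mug [array([ 743.9, -205.6,   82.8]), array([ 743.7, -205.4,   83.4])]
top dish [array([384.4,  87.8,  57.6]), array([388.2, 105.1,  57.8])]
top jar [None, None]
scene mill [array([694.7,  -1.2, 154.5]), array([694.7,  -1.2, 154.1])]
scene mug [array([ 745.2, -207.2,   83.6]), array([ 745.8, -207.5,   83.5])]
scene dish [array([389.5,  81.7,  57.3]), array([387.3,  59.2,  56.5])]
scene jar [None, array([ 648.7, -123.7,   86.7])]
```

View pics/w24.png

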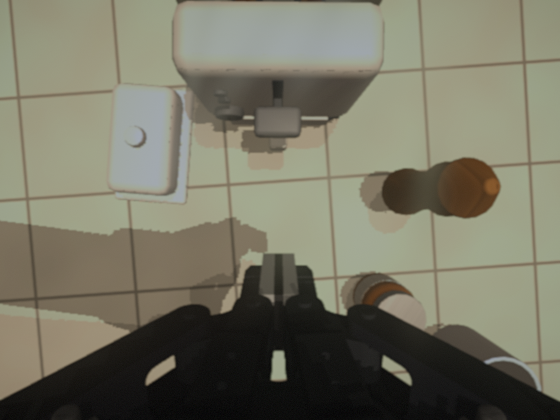

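View pics/send.png

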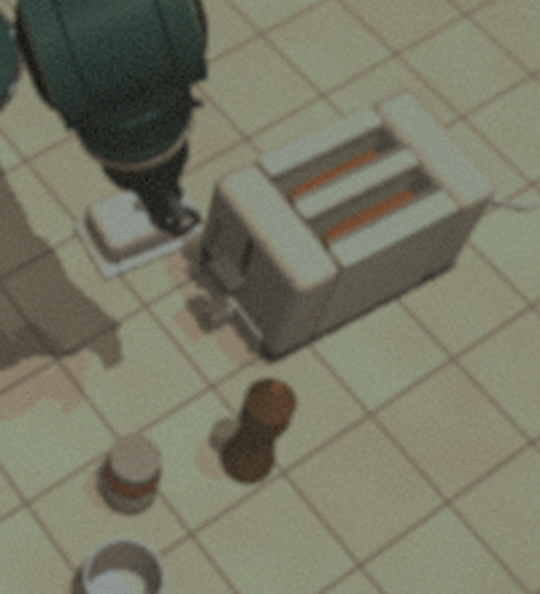

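```bash
python3 -c "
from h import *
for n in('w1','w21','w24'):
    W=cloud(np.load(f'pics/{n}.npy',allow_pickle=True).item()); x,y,z=W[...,0],W[...,1],W[...,2]
    m=(x>320)&(x<450)&(y>0)&(y<170)&(z>50)&(z<66); print(n,np.round(cv2.minAreaRect(W[m][:,:2].astype(np.float32))[0],1))
from station import robot
robot.job_done()
"
```

```text
w1 [385.   89.5]
w21 [385.5  88.9]
w24 [385.2  89. ]
the job is handed in; nothing more can be done
```

I finished all three steps in the required order and handed the job in at about 30 s of the 72 s allowed; the hand-in gives no verdict.

- **Jar:** I moved it from about (526,-21) to (645,-117). It stands upright there, with its lid level at about 91 mm, and I set it down with no drop.
- **Crumb tray:** I took the tray farthest to the robot's left and set it down in line with the slot. I then regrasped it with the tool tilted, slid it most of the way in and pushed it home with shut fingers. The plate's outer face measured 3.9 mm from the toaster's face, which is its own thickness. After the lever push, the grip measured about 20 mm outside the face.
- **Lever:** I pushed it down only after the tray was home, until the force rose to 22 N at the stop. The knob top measured about 120 mm afterwards.
- **Mug, mill and butter dish:** All three are within 1 mm of where they started. The fixed cameras seemed to show the dish shifted by about 20 mm. The arm was partly hiding it there, and the wrist-camera views before and after agree to 0.5 mm.
- **At hand-in:** The arm was raised clear of everything, with no contact force on the tool.

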